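# Click the tube spanners onto the clip rail in size order

### The arm

A 6-joint arm with a two-finger parallel gripper is mounted at the origin on a cart in front of the work surface, level with it; the furniture and walls round the work are solid. World frame = base frame: x ahead of the robot, y to its left, z up, the work surface at z = 0. Lengths are in m, angles in rad, forces in N, time in s.
With the tool pointing down it reaches from about 0.275 to 0.875 m from the base axis. Payload 12.5 kg.
Tool frame: the origin (TCP) lies between the finger pads; the fingertips stand ahead of it and the grasp point (between the pads) lies 11 mm behind it (env.tip_reach is the x of the fingertips in the tool frame, in m); x points along the fingers, y is the direction in which the jaws open and shut, and the axes are right-handed (so a half turn about x gives the same grasp; the last joint's range is limited). The gripper opens to 85 mm and grips with 20 to 120 N. Pads are 22 mm wide; open, the fingers measure 114 mm over their backs; the gripper's body (76 mm by 85 mm) begins 54 mm behind the grasp point. The pads swing forward as they close: fully open they stand 13 mm farther back than shut.
Start: joints at [1.195, 0.351, 1.652, -0, 1.139, -0.085], TCP at [0.158, 0.527, 0.217] pointing down, gripper open.
Joint ranges: [-2.75, 2.75], [-0.79, 2.1], [0.01, 2.65], [-1.57, 4.71], [0.07, 3.14], [-2.87, 2.87]. Speed limits (rad/s): [2.22, 2.22, 2.79, 3.14, 3.14, 3.14].

### API

Orientations are given as a rotation vector (axis times angle).
In Python, from workcell import env gives the robot as it stands.
- The arm moves only by the tool play_rows, never from a script. Its argument "deltas" is one flat list of numbers, 6 for each row, row after row: the shift along the tool's x, y, z in cm, then the turn, a rotation vector about the tool's x, y, z in degrees. A call has exactly 10 rows; each row is the pose to reach, as a shift and turn from the pose commanded when the call began, along the tool's axes at that moment; what a row does not reach only later rows make up. A row lasts 1/12 s, in which the tool goes at most 41.7 mm and 7.16 degrees, less where a joint would pass 70% of its speed; a pose out of reach is approached as far as the arm can. A call with a gripper value outside its range is refused whole. "fingers" is the closure, from -1 (fully open) to 1 (shut), so that 0 is half open, set as the call begins (left out, the last holds). The fingers move at their own pace and stop on an object; "newtons" is the grip in N (left out, the last holds). Time passes only in rows, so rows that repeat a pose let the fingers close, or fill a call up. It gives the time, the measured TCP pose, the force and the opening at its end, in the units of the state.
- env.state(): the state, without advancing time (a new reading comes with each control period).
- env.get_image(name): name is "side" or "top" or "wrist"; returns a dict with "frame" (384x512x3 uint8, red, green, blue), "fx", "fy", "cx", "cy" (pixels), "R" (3x3) and "t" (3): a world point X has camera coordinates R X + t. Camera axes: x right, y down, z forward; pixel columns grow to the right and rows downward; lengths in m; the calibration is good to about 2 mm. A picture is of the moment at which its call begins. There is no depth.
- env.finish_job(): hands the job in, once; it reports no verdict.
Trained networks look in a picture, given as the dict that the camera call returned (one of the last four; its "shot" number tells which), for a name from the list of things; names that differ only in an ending like _2 or _b are one class to them, and where a whole thing is asked for, a point or a joint stands for the part that bears it (a point fixed in the world has none). Each returns a list of dicts, best first, with "confidence" (0 to 1); they miss things now and then, are a little off and sometimes report something else, mostly with a low value. They report only what shows in the picture. A call takes as long as a camera call.
- env.masks_of(thing, picture): "mask" (384x512 bool, what is visible of it) and "rect" ([left, top, right, bottom] in pixels, round what is visible of it).
- env.spot_point(thing, picture): "position" ([column, row] in pixels: a listed point, or the origin of a listed thing).
The state is a dict: "t": time; "joint_pos": joint angles; "qvel": joint speeds; "joint_torque": joint torques, N m; "position": TCP position; "ee_rot": TCP orientation; "ft_force": force on the tool from outside, world axes, zero at the start; "torque": the same for the moment, N m; "width": finger opening in m.
Only numpy, scipy, OpenCV 4.12 (cv2) and the standard library are available. Lean on these libraries where they do the work, as an engineer would, in place of code of your own. Each camera call takes 0.05 s, during which the arm holds its last target.

### The job

Put the three steel tube spanners away on the clip rail in order of size, the shortest next to the rail's red end plug and the longest next to the grey one. Lay each across the rail, centred over it, and press it down until its shank has clicked fully home in both of its spring clips. Leave the screwdriver, the marker pen and the roll of black tape where they are.

Things in the scene. Friction and masses are not known exactly. Their poses are not given: they have to be found in the camera images.
- short_mid (a point): centre (half-way along and half-way up) of the shortest steel double-ended tube spanner, 126 mm long: round shank of 14 mm diameter between two hexagonal ends, each 18 mm long and 24 mm across the flats. x runs along the spanner; both ends are alike. It lies on a flat of its ends, so the centre starts 12 mm above the table. About 0.09 kg.
- middle_mid (a point): centre (half-way along and half-way up) of the middle steel double-ended tube spanner, 154 mm long: round shank of 14 mm diameter between two hexagonal ends, each 18 mm long and 28 mm across the flats. x runs along the spanner; both ends are alike. It lies on a flat of its ends, so the centre starts 14 mm above the table. About 0.11 kg.
- long_mid (a point): centre (half-way along and half-way up) of the longest steel double-ended tube spanner, 182 mm long: round shank of 14 mm diameter between two hexagonal ends, each 18 mm long and 32 mm across the flats. x runs along the spanner; both ends are alike. It lies on a flat of its ends, so the centre starts 16 mm above the table. About 0.14 kg.
- station_a (a point): end station of the clip rail: where the centre of a spanner lies when fully home there, 40 mm above the table, at y = +75 mm along the rail. x runs across the rail, along a seated spanner; y along the rail; z up. Two sprung clips (see rail), 30 mm either side of this point along x, each 8 mm wide; the 52 mm between them is open for fingers, down to the 10 mm base plate.
- station_b (a point): middle station of the clip rail: where the centre of a spanner lies when fully home there, 40 mm above the table, at y = 0 mm along the rail. x runs across the rail, along a seated spanner; y along the rail; z up. Two sprung clips (see rail), 30 mm either side of this point along x, each 8 mm wide; the 52 mm between them is open for fingers, down to the 10 mm base plate.
- station_c (a point): end station of the clip rail: where the centre of a spanner lies when fully home there, 40 mm above the table, at y = -75 mm along the rail. x runs across the rail, along a seated spanner; y along the rail; z up. Two sprung clips (see rail), 30 mm either side of this point along x, each 8 mm wide; the 52 mm between them is open for fingers, down to the 10 mm base plate.
- rail: clip rail fixed to the table, base 84 x 232 x 10 mm with black blocks; origin at its underside's centre, y along it. Each clip: two sprung steel jaws opening upward in a V, tips 57 mm above the table, 26 mm apart. A level shank first touches with its centre 13 mm above home; 5 to 12 N pushes it past the lips, then the clips pull it down onto a saddle.
- red_plug_mid (a point): centre of the red end plug (84 x 12 x 22 mm, fixed) of the clip rail; it may be at either end of the rail (beyond station_a or beyond station_c), 122 mm from the rail's middle, and marks the small end.
- grey_plug_mid (a point): centre of the grey end plug (84 x 12 x 22 mm, fixed) at the rail's other end, the large end
- driver_mid (a point): middle of the loose red and black screwdriver, 187 mm long, 27 mm thick, lying on the table; leave it alone
- pen_mid (a point): middle of the loose black and white marker pen, 135 mm long, 16 mm thick, lying on the table; leave it alone
- black_tape_mid (a point): middle of the loose roll of black tape, 58 mm across, 19 mm high, lying flat on the table; leave it alone
- short: body of the shortest spanner; origin on its underside below point short_mid
- middle: body of the middle spanner; origin on its underside below point middle_mid
- long: body of the longest spanner; origin on its underside below point long_mid

How it is judged:
By the outcome, as a careful person would: the job done as asked, in the order asked, and still so for the second after the job is handed in, with the robot touching nothing.
It also fails if it takes over 72 s, if anything falls off the work surface, if the arm or the gripper's body presses on something with over 40 N, if the wrist force passes 120 N, or if a joint passes its speed limit or range.

## Working session

There is one attempt and no reset: what is moved stays moved. The work goes in short steps, Python scripts to look and compute and a tool call to move; the robot and the scene stay as the last step left them, time stands still between calls to the robot, and variables do not carry over. Pictures are saved under pics/ and viewed, and the job is handed in when it is done.

Besides the shell and the picture viewer there is one more tool, called after "Emit:" as name(argument=value, ...), one argument or row to a line, values as JSON. play_rows: Moves the arm, as the interface text tells. Its arguments: {"type":"object","properties":{"deltas":{"type":"array","items":{"type":"number"}},"fingers":{"type":"number"},"newtons":{"type":"number"}},"required":["deltas"]}

```bash
ls; mkdir -p pics; python3 - <<'E'
from workcell import env
import cv2
print(env.state(), env.tip_reach)
for n in("top","side"):
    p=env.get_image(n); cv2.imwrite(f"pics/{n}0.png",p["frame"][:,:,::-1])
    print(n,p["fx"],p["cx"],p["cy"],p["R"],p["t"])
    for th in ["short_mid","middle_mid","long_mid","station_a","station_b","station_c","red_plug_mid","grey_plug_mid","driver_mid","pen_mid","black_tape_mid"]:
        print(th,[( [round(float(v)) for v in d["position"]],round(float(d["confidence"]),2)) for d in env.spot_point(th,p)[:4]])
E
```

```text
pics
{'t': 0.0, 'joint_pos': array([ 1.19544644e+00,  3.51203266e-01,  1.65243333e+00,  1.03056830e-05,
        1.13907535e+00, -8.46413529e-02]), 'qvel': array([-0.00067042,  0.00019714, -0.00132839, -0.00013066, -0.00157003,
       -0.00172916]), 'joint_torque': array([-2.63863600e-03, -5.06098187e+01, -2.91405237e+01, -2.17717848e-04,
        4.49022918e-03,  1.31330441e-05]), 'position': array([0.15751568, 0.52660383, 0.21687297]), 'ee_rot': array([ 0.22733153,  1.5589899 , -0.22904507]), 'ft_force': array([-0.04680668,  0.47702951,  0.73582907]), 'torque': array([-0.0148758 ,  0.00493415,  0.03885517]), 'width': 0.08523283814060562} 0.008
top 494.5880789725231 259.1449249434941 184.25738633969746 [[-9.38092278e-04 -9.99964037e-01 -8.42875598e-03]
 [-9.83470677e-01  2.44870822e-03 -1.81050907e-01]
 [ 1.81065035e-01  8.11959190e-03 -9.83437606e-01]] [0.04231396 0.58799564 1.43703293]
short_mid [([161, 219], 0.79)]
middle_mid [([230, 226], 0.69), ([195, 214], 0.58)]
long_mid [([195, 217], 0.55), ([338, 205], 0.54)]
station_a [([358, 196], 0.9), ([313, 214], 0.85), ([334, 202], 0.67
[... 433 characters left out ...]
 -0.9013392 ]
 [ 0.1523495   0.8886423  -0.43255576]] [-0.59603696  0.08270081  0.94206118]
short_mid [([236, 255], 0.72), ([208, 156], 0.46)]
middle_mid [([200, 182], 0.73), ([314, 224], 0.62)]
long_mid [([212, 170], 0.74)]
station_a [([249, 255], 0.95), ([234, 239], 0.9), ([221, 225], 0.65), ([206, 157], 0.49)]
station_b [([249, 255], 0.95), ([234, 239], 0.9), ([221, 225], 0.65), ([206, 157], 0.49)]
station_c [([249, 255], 0.95), ([234, 239], 0.9), ([221, 225], 0.65), ([206, 157], 0.49)]
red_plug_mid [([210, 221], 0.75), ([310, 222], 0.46)]
grey_plug_mid [([266, 283], 0.83)]
driver_mid [([271, 190], 0.55)]
pen_mid [([256, 162], 0.57)]
black_tape_mid [([308, 222], 0.68), ([271, 189], 0.29)]
```

```bash
python3 - <<'E'
import cv2
a=cv2.imread("pics/top0.png");b=cv2.imread("pics/side0.png")
cv2.imwrite("pics/topc.png",cv2.resize(a[120:270,120:420],None,fx=2.6,fy=2.6,interpolation=cv2.INTER_CUBIC))
cv2.imwrite("pics/sidec.png",cv2.resize(b[110:310,140:400],None,fx=2.9,fy=2.9,interpolation=cv2.INTER_CUBIC))
E
```

```text
(no output)
```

View pics/topc.png

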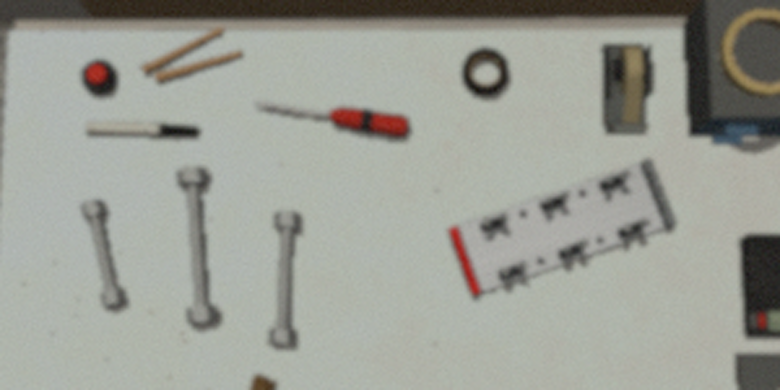

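View pics/sidec.png

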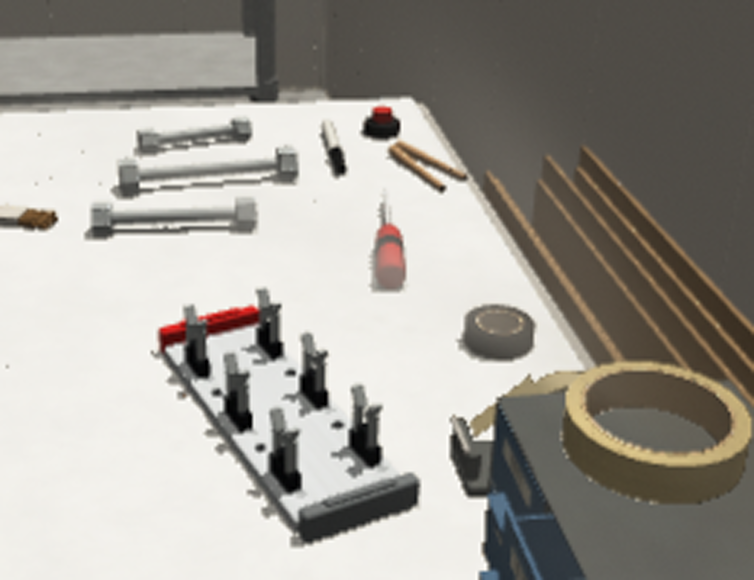

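View pics/top0.png

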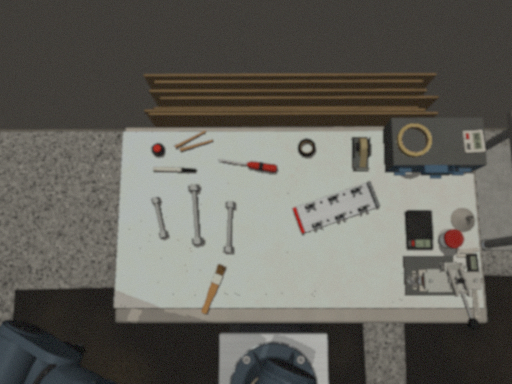

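The top view shows the short spanner at about (161,219), the long at (195,217) and the middle at (230,226). The rail runs from the red plug at (298,220) to the grey plug at (372,195). The detector swapped long and middle once, so I'm going by lengths. Next I'll measure the poses.

```bash
cat > h.py <<'E'
import numpy as np, cv2
from workcell import env
from scipy.spatial.transform import Rotation as Rot
def ray(p,uv):
    R=np.array(p["R"]);t=np.array(p["t"])
    d=R.T@np.array([(uv[0]-p["cx"])/p["fx"],(uv[1]-p["cy"])/p["fy"],1.0])
    return -R.T@t,d
def onz(p,uv,z):
    c,d=ray(p,uv); return c+d*(z-c[2])/d[2]
def proj(p,X):
    c=np.array(p["R"])@np.array(X)+np.array(p["t"])
    return np.array([p["fx"]*c[0]/c[2]+p["cx"],p["fy"]*c[1]/c[2]+p["cy"]])
def maskpose(p,m,z):
    ys,xs=np.nonzero(m)
    P=np.array([onz(p,(x,y),z)[:2] for x,y in zip(xs,ys)])
    (c,(w,h),a)=cv2.minAreaRect((P*1000).astype(np.float32))
    if w<h: a+=90
    return np.array(c),max(w,h),min(w,h),(a+90)%180-90
E
python3 - <<'E'
from h import *
p=env.get_image("top")
for th,z in [("short",.012),("middle",.014),("long",.016),("rail",.01),("red_plug_mid",.011),("grey_plug_mid",.011)]:
    for d in env.masks_of(th,p)[:3]:
        print(th,round(d["confidence"],2),[int(v) for v in d["rect"]],d["mask"].sum(),[np.round(v,1) for v in maskpose(p,d["mask"],z)])
# station triangulation
s=env.get_image("side")
def tri(a,b):
    A=[];y=[]
    M=np.zeros((3,3));v=np.zeros(3)
    for c,d in (ray(p,a),ray(s,b)):
        d=d/np.linalg.norm(d);Q=np.eye(3)-np.outer(d,d);M+=Q;v+=Q@c
    X=np.linalg.solve(M,v);return X
T=env.spot_point("station_b",p);S=env.spot_point("station_b",s)
for a in T:
  print(a["position"],a["confidence"],onz(p,a["position"],.04))
for a in S: print(a["position"],a["confidence"],onz(s,a["position"],.04))
print(onz(s,(210,221),.011),onz(s,(266,283),.011))
E
```

```text
short 0.82 [152, 198, 165, 237] 243 [array([494.4, 347.9]), np.float64(128.2), np.float64(26.5), np.float64(13.8)]
short 0.25 [153, 165, 196, 171] 196 [array([643.1, 306. ]), np.float64(128.8), np.float64(15.4), np.float64(86.8)]
short 0.18 [298, 181, 377, 232] 2119 [array([ 523.4, -195.5]), np.float64(233.3), np.float64(90.5), np.float64(-71.1)]
middle 0.87 [227, 203, 236, 253] 316 [array([465.3, 130.5]), np.float64(156.4), np.float64(31.1), np.float64(-1.8)]
long 0.78 [187, 183, 205, 245] 375 [array([503.6, 236.9]), np.float64(186.4), np.float64(34.8), np.float64(5.5)]
rail 0.77 [299, 182, 377, 232] 2094 [array([ 523.3, -195.2]), np.float64(232.2), np.float64(87.8), np.float64(-70.8)]
red_plug_mid 0.66 [290, 210, 307, 233] 135 [array([484.5, -78.1]), np.float64(84.1), np.float64(15.8), np.float64(19.3)]
red_plug_mid 0.6 [295, 180, 378, 233] 2036 [array([ 524.6, -193.4]), np.float64(233.1), np.float64(86.5), np.float64(-70.3)]
red_plug_mid 0.59 [185, 185, 202, 244] 456 [array([505.6, 239.2]), np.float64(189.3), np.float64(40.8), np.float64(4.5)]
grey_plug_mid 0.55 [152, 196, 168, 240] 222 [array([493.5, 347.5]), np.float64(127.5), np.float64(25.6), np.float64(14.0)]
[312.5, 212.3] 0.93 [ 0.5044284  -0.11902967  0.04      ]
[357.5, 195.7] 0.83 [ 0.55468304 -0.25606115  0.04      ]
[337.1, 201.7] 0.74 [ 0.53648382 -0.19389527  0.04      ]
[236.7, 239.5] 0.97 [ 0.52997162 -0.19845247  0.04      ]
[221.0, 222.8] 0.7 [ 0.50378123 -0.12847702  0.04      ]
[249.3, 256.0] 0.64 [ 0.54717485 -0.25841548  0.04      ]
[ 0.48261899 -0.06829693  0.011     ] [ 0.57182942 -0.3059234   0.011     ]
```

```bash
cat >> h.py <<'E'
def goto(x,y,z,ang):
    """TCP target (m), spanner axis angle (deg); prints delta in cm/deg in tool axes"""
    s=env.state(); R0=Rot.from_rotvec(s["ee_rot"]); p0=np.array(s["position"])
    best=None
    for k in (0,180):
        a=np.radians(ang+k); tx=np.array([0,0,-1.]);tz=np.array([np.cos(a),np.sin(a),0]);ty=np.cross(tz,tx)
        R1=Rot.from_matrix(np.c_[tx,ty,tz]); d=(R0.inv()*R1)
        if best is None or d.magnitude()<best[0].magnitude(): best=(d,R1)
    sh=R0.inv().apply(np.array([x,y,z])-p0)*100
    print("t",round(s["t"],2),"delta",np.round(sh,2),np.round(np.degrees(best[0].as_rotvec()),2),"F",np.round(s["ft_force"],1),"w",round(s["width"]*1000,1),"pos",np.round(p0*1000,1),"q",np.round(s["joint_pos"],2))
E
python3 - <<'E'
from h import *
goto(.494,.348,.15,13.8)
goto(.524,-.194,.2,19.3)
E
```

```text
t 1.7 delta [ 6.74 -7.5  37.35] [-30.46   0.    -0.  ] F [-0.4 -0.2 -0.2] w 85.8 pos [157.7 526.9 217.4] q [ 1.2   0.35  1.65  0.    1.14 -0.08]
t 1.7 delta [  1.74 -58.56  55.76] [-35.96   0.    -0.  ] F [-0.4 -0.2 -0.2] w 85.8 pos [157.7 526.9 217.4] q [ 1.2   0.35  1.65  0.    1.14 -0.08]
```

Emit:
play_rows(
  deltas=[6.7,-7.5,37.3,-30.5,0,0,6.7,-7.5,37.3,-30.5,0,0,6.7,-7.5,37.3,-30.5,0,0,6.7,-7.5,37.3,-30.5,0,0,6.7,-7.5,37.3,-30.5,0,0,6.7,-7.5,37.3,-30.5,0,0,6.7,-7.5,37.3,-30.5,0,0,6.7,-7.5,37.3,-30.5,0,0,6.7,-7.5,37.3,-30.5,0,0,6.7,-7.5,37.3,-30.5,0,0],
  fingers=-0.3,
)

```text
t: 2.53
position: [0.4964, 0.3458, 0.1497]
ee_rot: [-0.189, 1.562, 0.188]
ft_force: [-0.3, 0.6, 0.2]
width: 0.0557
```

```bash
cat >> h.py <<'E'
def wrist(th,z,name):
    p=env.get_image("wrist"); cv2.imwrite(f"pics/{name}.png",p["frame"][:,:,::-1])
    for d in env.masks_of(th,p)[:2]:
        print(th,round(d["confidence"],2),[int(v) for v in d["rect"]],[np.round(v,1) for v in maskpose(p,d["mask"],z)])
    return p
E
python3 - <<'E'
from h import *
p=wrist("short",.012,"w1")
goto(.494,.348,.15,13.8)
E
```

```text
short 0.59 [235, 108, 271, 245] [array([497.5, 346.4]), np.float64(131.2), np.float64(26.5), np.float64(13.5)]
t 2.63 delta [-0.07  0.28 -0.17] [-0.18 -0.03  0.04] F [-0.3  0.7 -0.3] w 55.4 pos [496.3 345.7 149.3] q [ 0.53  0.52  1.57 -0.    1.05 -1.28]
```

View pics/w1.png

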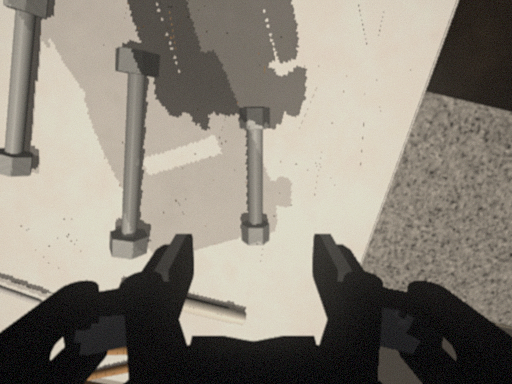

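```bash
cat >> h.py <<'E'
DIM=dict(short=(.126,.024),middle=(.154,.028),long=(.182,.032))
def verts(th,x,y,z,ang):
    L,f=DIM[th];r=f/np.sqrt(3);a=np.radians(ang);u=np.array([np.cos(a),np.sin(a),0]);v=np.array([-np.sin(a),np.cos(a),0])
    V=[]
    for s in (-L/2,-L/2+.018,L/2-.018,L/2):
        for k in range(6):
            b=np.radians(60*k);V.append(np.array([x,y,z])+u*s+v*r*np.cos(b)+np.array([0,0,r*np.sin(b)]))
    return np.array(V)
def fit(p,th,m,z):
    c,l,w,a=maskpose(p,m,z); x,y,ang=c[0]/1e3,c[1]/1e3,a
    for _ in range(6):
        V=verts(th,x,y,z,ang)
        P=np.array([onz(p,proj(p,X),z)[:2] for X in V])
        (cc,(w2,h2),a2)=cv2.minAreaRect((P*1000).astype(np.float32))
        if w2<h2:a2+=90
        a2=(a2+90)%180-90
        x+=(c[0]-cc[0])/1e3;y+=(c[1]-cc[1])/1e3;ang+=a-a2
    return np.round([x*1e3,y*1e3,ang,l-max(w2,h2),w-min(w2,h2)],1)
E
python3 - <<'E'
from h import *
p=env.get_image("wrist")
print(-np.array(p["R"]).T@p["t"])
for th in DIM:
  for d in env.masks_of(th,p)[:2]: print(th,d["confidence"],d["rect"],fit(p,th,d["mask"],DIM[th][1]/2))
p=env.get_image("top")
for th in DIM:
  for d in env.masks_of(th,p)[:1]: print(th,d["confidence"],fit(p,th,d["mask"],DIM[th][1]/2))
E
```

```text
[0.43094883 0.32948034 0.30566101]
short 0.79 [236.0, 108.4, 270.1, 244.5] [494.  346.3  14.3  -1.6  -1.1]
middle 0.8 [3.4, 2.3, 48.2, 176.9] [ 4.679e+02  1.351e+02  9.000e-01 -7.000e+00 -2.000e-01]
long 0.75 [109.1, 47.2, 158.3, 259.5] [ 5.036e+02  2.352e+02  5.400e+00 -0.000e+00 -5.000e-01]
middle 0.85 [463.  133.6  -0.8  -3.8  -4.9]
long 0.63 [ 5.028e+02  2.368e+02  5.400e+00 -2.000e-01 -1.900e+00]
```

```bash
python3 - <<'E'
from h import *
goto(.494,.3464,.012,14.2)
E
```

```text
t 3.03 delta [13.87 -0.26  0.05] [-0.29  0.01 -0.01] F [ 0.   0.5 -0.3] w 55.2 pos [492.9 348.7 150.7] q [ 0.54  0.52  1.57  0.    1.05 -1.27]
```

Emit:
play_rows(
  deltas=[4,-0.25,0.05,-0.3,0,0,8,-0.25,0.05,-0.3,0,0,11,-0.25,0.05,-0.3,0,0,13,-0.25,0.05,-0.3,0,0,13.8,-0.25,0.05,-0.3,0,0,13.8,-0.25,0.05,-0.3,0,0,13.8,-0.25,0.05,-0.3,0,0,13.8,-0.25,0.05,-0.3,0,0,13.8,-0.25,0.05,-0.3,0,0,13.8,-0.25,0.05,-0.3,0,0],
)

```text
t: 3.87
position: [0.4952, 0.3462, 0.0137]
ee_rot: [-0.193, 1.56, 0.194]
ft_force: [0.1, -0.1, 0.8]
width: 0.0556
```

Emit:
play_rows(
  deltas=[0,0,0,0,0,0,0,0,0,0,0,0,0,0,0,0,0,0,0,0,0,0,0,0,0,0,0,0,0,0,0,0,0,0,0,0,-1,0,0,0,0,0,-3,0,0,0,0,0,-6,0,0,0,0,0,-9,0,0,0,0,0],
  fingers=1,
  newtons=80,
)

```text
t: 4.7
position: [0.4942, 0.3455, 0.1037]
ee_rot: [-0.194, 1.563, 0.193]
ft_force: [0.6, -0.1, -0.6]
width: -0.0003
```

```bash
python3 - <<'E'
from h import *
goto(.494,.3464,.012,14.2)
p=wrist("short",.1,"w2")
E
```

```text
t 4.7 delta [9.17 0.09 0.01] [-0.06 -0.06  0.02] F [ 0.6 -0.1 -0.6] w -0.3 pos [494.2 345.5 103.7] q [ 0.53  0.58  1.6  -0.    0.96 -1.28]
short 0.64 [233, 110, 271, 230] [array([461.7, 338.1]), np.float64(62.0), np.float64(17.0), np.float64(15.0)]
```

View pics/w2.png

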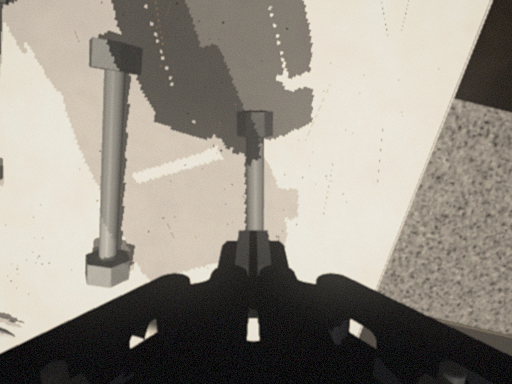

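The width reads 0, so the fingers were still closing when I lifted and they missed the spanner. It is still on the table, so I'll open, re-measure and give the fingers more time.

Emit:
play_rows(
  deltas=[-4,0,0,0,0,0,-4,0,0,0,0,0,-4,0,0,0,0,0,-4,0,0,0,0,0,-4,0,0,0,0,0,-4,0,0,0,0,0,-4,0,0,0,0,0,-4,0,0,0,0,0,-4,0,0,0,0,0,-4,0,0,0,0,0],
  fingers=-0.1,
)

```text
t: 5.63
position: [0.4946, 0.3457, 0.1422]
ee_rot: [-0.194, 1.562, 0.194]
ft_force: [-0.1, -0.7, -0.1]
width: 0.047
```

```bash
python3 - <<'E'
from h import *
p=wrist("short",.012,"w3")
for d in env.masks_of("short",p)[:2]: print(d["confidence"],d["rect"],fit(p,"short",d["mask"],.012))
goto(.494,.3464,.011,14.2)
E
```

```text
short 0.97 [236, 109, 270, 250] [array([496.8, 347.2]), np.float64(132.2), np.float64(27.7), np.float64(14.4)]
short 0.36 [107, 47, 157, 264] [array([508.9, 234.3]), np.float64(195.2), np.float64(37.1), np.float64(5.3)]
0.97 [236.6, 109.1, 270.3, 250.9] [4.941e+02 3.465e+02 1.440e+01 4.000e-01 0.000e+00]
0.36 [107.7, 47.2, 157.0, 264.2] [506.1 234.1   5.3  63.3   9.4]
t 5.78 delta [13.14  0.07 -0.04] [-0.06 -0.    0.  ] F [-0.2 -0.6  0.4] w 47.2 pos [494.6 345.8 142.4] q [ 0.53  0.53  1.58  0.    1.04 -1.28]
```

View pics/w3.png

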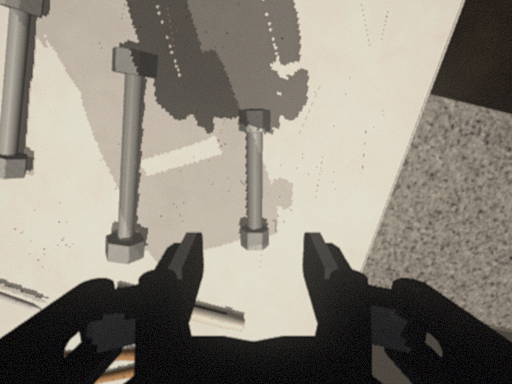

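The spanner is still at (494.1, 346.5) at 14.4°, unmoved, with cols 236–270 and rows 109–250 in view. I'll descend again and hold still while the fingers close.

Emit:
play_rows(
  deltas=[4,0.07,0,0,0,0,8,0.07,0,0,0,0,11,0.07,0,0,0,0,12.5,0.07,0,0,0,0,13.1,0.07,0,0,0,0,13.1,0.07,0,0,0,0,13.1,0.07,0,0,0,0,13.1,0.07,0,0,0,0,13.1,0.07,0,0,0,0,13.1,0.07,0,0,0,0],
)

```text
t: 6.62
position: [0.4949, 0.3468, 0.0125]
ee_rot: [-0.193, 1.561, 0.194]
ft_force: [-0.2, 0.1, 1.0]
width: 0.0468
```

Emit:
play_rows(
  deltas=[0,0,0,0,0,0,0,0,0,0,0,0,0,0,0,0,0,0,0,0,0,0,0,0,0,0,0,0,0,0,0,0,0,0,0,0,0,0,0,0,0,0,0,0,0,0,0,0,0,0,0,0,0,0,0,0,0,0,0,0],
  fingers=1,
  newtons=80,
)

```text
t: 7.45
position: [0.4944, 0.3465, 0.0114]
ee_rot: [-0.194, 1.562, 0.194]
ft_force: [0.2, 0.3, 1.1]
width: 0.0
```

```bash
python3 - <<'E'
from h import *
s=env.get_image("side"); a=s["frame"][:,:,::-1]
cv2.imwrite("pics/s4.png",cv2.resize(a[100:250,120:320],None,fx=4,fy=4,interpolation=cv2.INTER_CUBIC))
p=env.get_image("wrist"); cv2.imwrite("pics/w4.png",p["frame"][:,:,::-1])
print(proj(s,env.state()["position"]))
E
```

```text
[206.35018618 156.0222785 ]
```

View pics/s4.png

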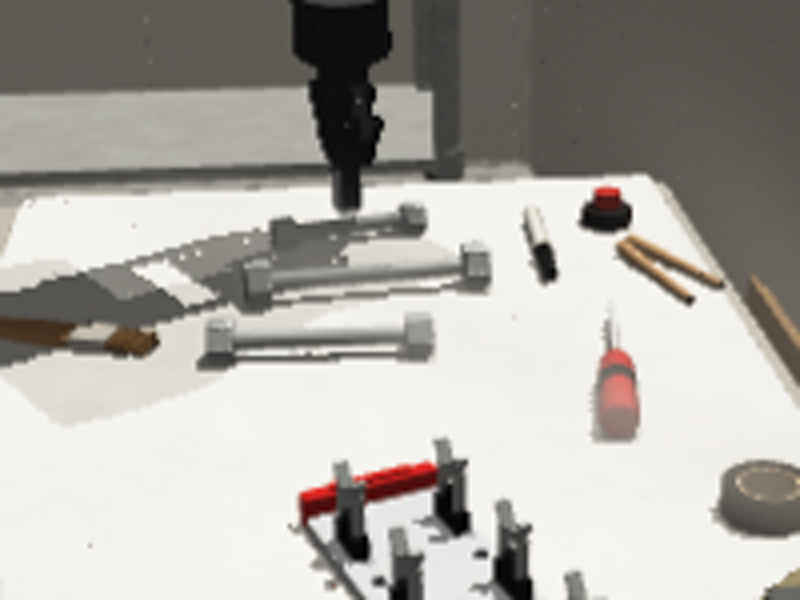

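View pics/w4.png

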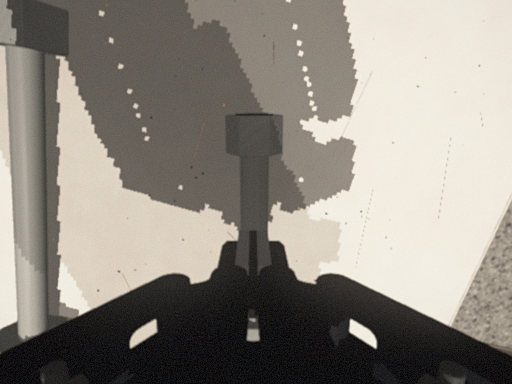

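```bash
python3 - <<'E'
from h import *
s=env.get_image("side");p=env.get_image("wrist");st=env.state()
x,y,z=st["position"]
print(st["position"],st["width"],-np.array(s["R"]).T@s["t"],-np.array(p["R"]).T@p["t"])
for zz in (0,.005,.012,.02,.03,.04): print(zz,proj(s,(x,y,zz)),proj(p,(x,y,zz)))
for th in DIM:
  for d in env.masks_of(th,s)[:2]: print(th,d["confidence"],d["rect"])
a=s["frame"][120:180,180:240,::-1]; cv2.imwrite("pics/s5.png",cv2.resize(a,None,fx=10,fy=10,interpolation=cv2.INTER_NEAREST))
E
```

```text
[0.49440419 0.34645803 0.01138318] 0.00019121255886194954 [ 0.44888674 -0.89605745  0.49513684] [0.42915685 0.32954069 0.16770513]
0 [206.45614797 159.30183421] [253.6191987  229.70975115]
0.005 [206.40798063 157.86458728] [253.64410626 233.19856301]
0.012 [206.3402812  155.84452959] [253.68137995 238.41950398]
0.02 [206.26252913 153.52451511] [253.72782476 244.92504793]
0.03 [206.1647624  150.60729071] [253.79257409 253.99451184]
0.04 [206.06634902 147.67077117] [253.86618545 264.30528493]
short 0.78 [187.7, 151.0, 227.0, 163.8]
short 0.73 [171.6, 178.1, 227.5, 191.5]
middle 0.89 [173.4, 178.1, 226.6, 190.7]
long 0.8 [182.7, 161.5, 241.9, 174.7]
```

View pics/s5.png

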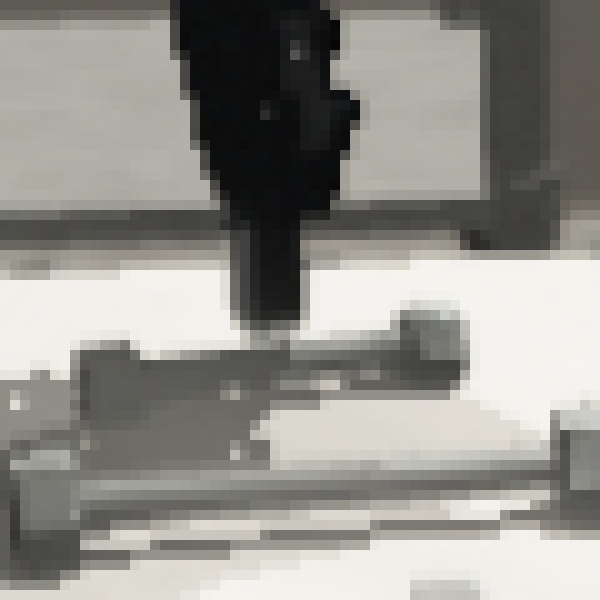

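The fingertips look like they end just above the shank, at about z=20 mm. The side view shows the tips at row 153 and the shank top at about row 152. I'll probe gently with the shut fingers to find the true tip height.

Emit:
play_rows(
  deltas=[0.1,0,0,0,0,0,0.1,0,0,0,0,0,0.2,0,0,0,0,0,0.2,0,0,0,0,0,0.3,0,0,0,0,0,0.3,0,0,0,0,0,0.3,0,0,0,0,0,0.3,0,0,0,0,0,0.3,0,0,0,0,0,0.3,0,0,0,0,0],
)

```text
t: 8.63
position: [0.4944, 0.3465, 0.0084]
ee_rot: [-0.194, 1.562, 0.194]
ft_force: [0.3, 0.7, 0.6]
width: 0.0002
```

```bash
python3 - <<'E'
from h import *
print(env.state()["joint_torque"])
goto(.494,.3464,.011,14.2)
p=env.get_image("wrist")
x,y,z=env.state()["position"];a=np.radians(14.2)
for zz in (0,.01,.02,.03):print(zz,[np.round(proj(p,(x-k*np.cos(a),y-k*np.sin(a),zz)),0) for k in (.011,0,-.011)])
E
```

```text
[-3.56636031e-05 -6.26030803e+01 -2.15276688e+01 -1.94122299e-04
  4.49173667e-04 -1.46834327e-05]
t 8.63 delta [-0.26  0.   -0.04] [-0.06  0.   -0.  ] F [0.3 0.7 0.6] w 0.2 pos [494.4 346.5   8.4] q [ 0.53  0.72  1.64  0.    0.79 -1.28]
0 [array([254., 213.]), array([254., 232.]), array([254., 250.])]
0.01 [array([254., 219.]), array([254., 239.]), array([254., 259.])]
0.02 [array([254., 226.]), array([254., 247.]), array([254., 268.])]
0.03 [array([254., 234.]), array([254., 257.]), array([254., 279.])]
```

Emit:
play_rows(
  deltas=[0.1,0,0,0,0,0,0.1,0,0,0,0,0,0.2,0,0,0,0,0,0.2,0,0,0,0,0,0.3,0,0,0,0,0,0.3,0,0,0,0,0,0.4,0,0,0,0,0,0.4,0,0,0,0,0,0.4,0,0,0,0,0,0.4,0,0,0,0,0],
)

```text
t: 9.52
position: [0.4945, 0.3466, 0.0051]
ee_rot: [-0.194, 1.562, 0.194]
ft_force: [-2.3, -1.0, 7.2]
width: 0.0004
```

```bash
python3 - <<'E'
from h import *
s=env.get_image("side")
a=s["frame"][120:180,180:240,::-1]; cv2.imwrite("pics/s6.png",cv2.resize(a,None,fx=10,fy=10,interpolation=cv2.INTER_NEAREST))
E
```

```text
(no output)
```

View pics/s6.png

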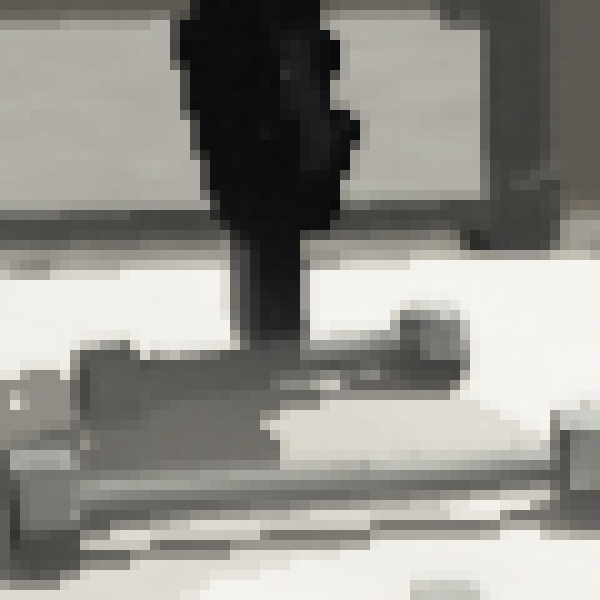

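Contact came at a reported TCP z of about 5.5 mm. The shut tips are therefore about 13.5 mm behind the reported TCP, not 8 mm ahead. I'll use this measured offset from here on.

Emit:
play_rows(
  deltas=[-2,0,0,0,0,0,-5,0,0,0,0,0,-5,0,0,0,0,0,-5,0,0,0,0,0,-5,0,0,0,0,0,-5,0,0,0,0,0,-5,0,0,0,0,0,-5,0,0,0,0,0,-5,0,0,0,0,0,-5,0,0,0,0,0],
  fingers=-0.1,
)

```text
t: 10.4
position: [0.4943, 0.3464, 0.0541]
ee_rot: [-0.194, 1.563, 0.194]
ft_force: [-0.2, -0.3, 0.0]
width: 0.0468
```

```bash
python3 - <<'E'
from h import *
p=env.get_image("wrist"); 
for d in env.masks_of("short",p)[:1]: print(d["confidence"],d["rect"],fit(p,"short",d["mask"],.012))
goto(.494,.3464,.0,14.2)
E
```

```text
0.8 [229.0, 112.4, 278.0, 312.0] [494.3 346.3  14.2  -0.5  -0.6]
t 10.5 delta [ 5.42  0.   -0.04] [-0.06 -0.01  0.  ] F [-0.4  0.3  0.3] w 46.9 pos [494.4 346.5  54.2] q [ 0.53  0.65  1.63  0.    0.87 -1.28]
```

Emit:
play_rows(
  deltas=[3,0,0,0,0,0,5,0,0,0,0,0,5.8,0,0,0,0,0,6.2,0,0,0,0,0,6.4,0,0,0,0,0,6.4,0,0,0,0,0,6.4,0,0,0,0,0,6.4,0,0,0,0,0,6.4,0,0,0,0,0,6.4,0,0,0,0,0],
)

```text
t: 11.33
position: [0.4947, 0.3466, -0.0091]
ee_rot: [-0.193, 1.561, 0.194]
ft_force: [-0.6, 0.3, 0.0]
width: 0.0469
```

Emit:
play_rows(
  deltas=[0,0,0,0,0,0,0,0,0,0,0,0,0,0,0,0,0,0,0,0,0,0,0,0,0,0,0,0,0,0,0,0,0,0,0,0,0,0,0,0,0,0,0,0,0,0,0,0,0,0,0,0,0,0,0,0,0,0,0,0],
  fingers=1,
  newtons=80,
)

```text
t: 12.17
position: [0.4945, 0.3465, -0.0093]
ee_rot: [-0.194, 1.562, 0.194]
ft_force: [-1.0, -0.6, 5.5]
width: 0.0105
```

```bash
python3 - <<'E'
from h import *
s=env.get_image("side")
a=s["frame"][120:180,180:240,::-1]; cv2.imwrite("pics/s7.png",cv2.resize(a,None,fx=10,fy=10,interpolation=cv2.INTER_NEAREST))
goto(.494,.3464,.0,14.2)
E
```

```text
t 12.22 delta [-0.93  0.   -0.05] [-0.06  0.01 -0.  ] F [-1.9 -1.9  5.5] w 10.9 pos [494.5 346.5  -9.3] q [ 0.53  0.75  1.64 -0.    0.76 -1.28]
```

View pics/s7.png

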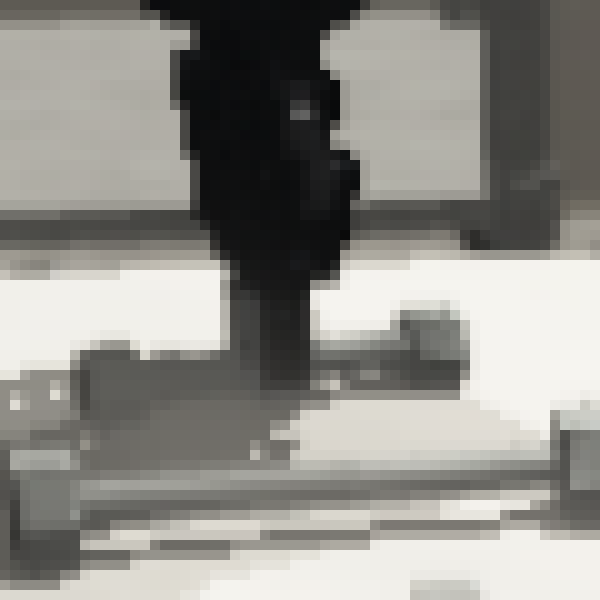

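Emit:
play_rows(
  deltas=[-0.5,0,0,0,0,0,-1,0,0,0,0,0,-2,0,0,0,0,0,-4,0,0,0,0,0,-7,0,0,0,0,0,-10,0,0,0,0,0,-13,0,0,0,0,0,-13,0,0,0,0,0,-13,0,0,0,0,0,-13,0,0,0,0,0],
)

```text
t: 13.05
position: [0.4941, 0.3463, 0.1202]
ee_rot: [-0.194, 1.563, 0.194]
ft_force: [-0.0, 0.9, -1.6]
width: 0.0109
```

```bash
python3 - <<'E'
from h import *
s=env.get_image("side")
a=s["frame"][60:180,150:270,::-1]; a=cv2.resize(a,None,fx=5,fy=5,interpolation=cv2.INTER_NEAREST)
p=env.get_image("wrist");b=p["frame"][:,:,::-1]
cv2.imwrite("pics/s8.png",a);cv2.imwrite("pics/w8.png",b)
goto(.505,-.126,.13,19.3)
E
```

```text
t 13.15 delta [ -1.02 -46.05 -10.45] [-5.16 -0.11  0.03] F [ 0.6 -0.2 -1.4] w 10.7 pos [493.8 346.1 119.3] q [ 0.53  0.56  1.59 -0.    0.99 -1.28]
```

View pics/s8.png

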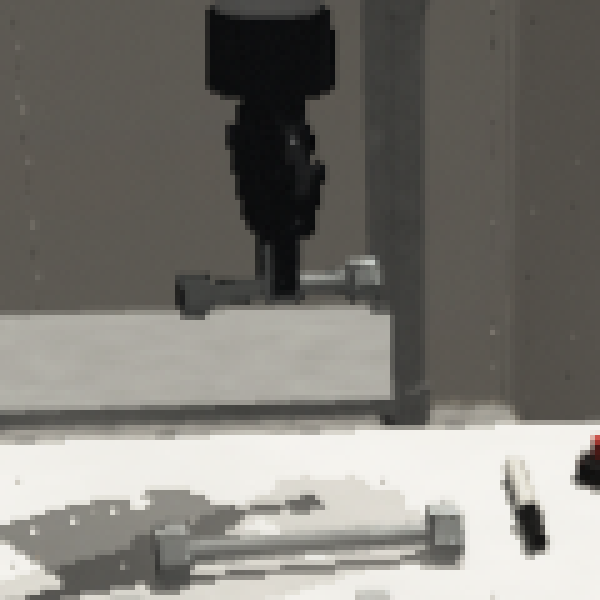

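View pics/w8.png

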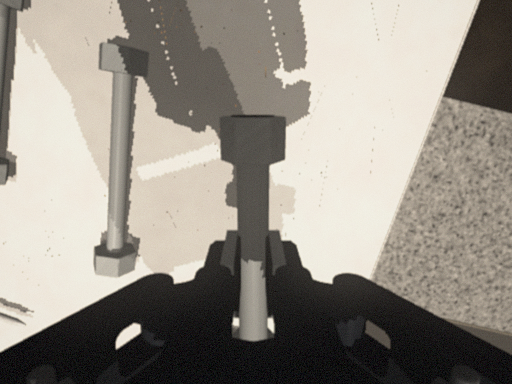

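The spanner is held level in the side view, with its shank at about rows 117–118. The shank centre sits about 21 mm above the reported TCP. Next I'll move over to the rail.

Emit:
play_rows(
  deltas=[-2,-46,-10.4,-5.2,0,0,-4,-46,-10.4,-5.2,0,0,-4,-46,-10.4,-5.2,0,0,-4,-46,-10.4,-5.2,0,0,-4,-46,-10.4,-5.2,0,0,-4,-46,-10.4,-5.2,0,0,-4,-46,-10.4,-5.2,0,0,-4,-46,-10.4,-5.2,0,0,-4,-46,-10.4,-5.2,0,0,-4,-46,-10.4,-5.2,0,0],
)

```text
t: 13.98
position: [0.5037, -0.0705, 0.1547]
ee_rot: [-0.264, 1.556, 0.265]
ft_force: [1.2, 0.7, -1.7]
width: 0.0108
```

```bash
python3 - <<'E'
from h import *
goto(.53,-.16,.16,19.3)
E
```

```text
t 13.98 delta [-0.54 -9.32 -0.49] [ 0.04 -0.08 -0.05] F [ 1.2  0.7 -1.7] w 10.8 pos [503.7 -70.5 154.7] q [-0.23  0.36  1.82 -0.    0.97 -2.14]
```

Emit:
play_rows(
  deltas=[0,-4,-0.5,0,0,0,0,-8,-0.5,0,0,0,0,-8,-0.5,0,0,0,0,-8,-0.5,0,0,0,0,-8,-0.5,0,0,0,0,-8,-0.5,0,0,0,0,-8,-0.5,0,0,0,0,-8,-0.5,0,0,0,0,-8,-0.5,0,0,0,0,-8,-0.5,0,0,0],
)

```text
t: 14.82
position: [0.5263, -0.1453, 0.1555]
ee_rot: [-0.265, 1.554, 0.265]
ft_force: [0.3, 0.2, -1.9]
width: 0.0107
```

```bash
python3 - <<'E'
from h import *
goto(.53,-.16,.16,19.3)
p=env.get_image("wrist");cv2.imwrite("pics/w9.png",p["frame"][:,:,::-1])
import pickle;pickle.dump(p,open("p9.pkl","wb"))
for th,z in (("station_a",.04),("red_plug_mid",.011),("grey_plug_mid",.011)):
    for a in env.spot_point(th,p): print(th,a["position"],round(a["confidence"],2),onz(p,a["position"],z))
E
```

```text
t 14.82 delta [-0.45 -1.51 -0.14] [0.08 0.   0.  ] F [ 0.3  0.2 -1.9] w 10.7 pos [ 526.3 -145.3  155.5] q [-0.35  0.42  1.72 -0.    1.   -2.26]
station_a [285.2, 167.4] 0.97 [ 0.50326867 -0.12458057  0.04      ]
station_a [111.6, 162.7] 0.62 [ 0.5481922  -0.26469606  0.04      ]
red_plug_mid [334.9, 155.2] 0.59 [ 0.48146146 -0.0803838   0.011     ]
grey_plug_mid [72.9, 156.2] 0.59 [ 0.56323679 -0.31040889  0.011     ]
```

View pics/w9.png

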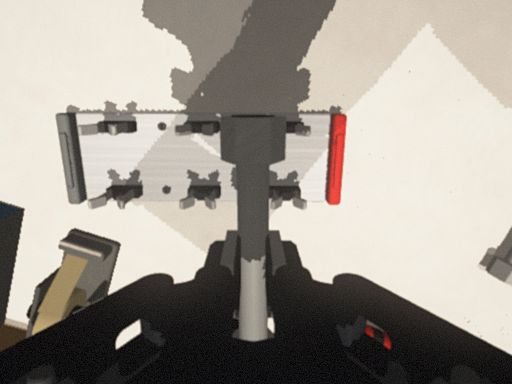

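```bash
python3 - <<'E'
import cv2
a=cv2.imread("pics/w9.png")[100:215,50:360]
cv2.imwrite("pics/w9c.png",cv2.resize(a,None,fx=2.58,fy=5,interpolation=cv2.INTER_CUBIC)[:,:800])
E
```

```text
(no output)
```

View pics/w9c.png

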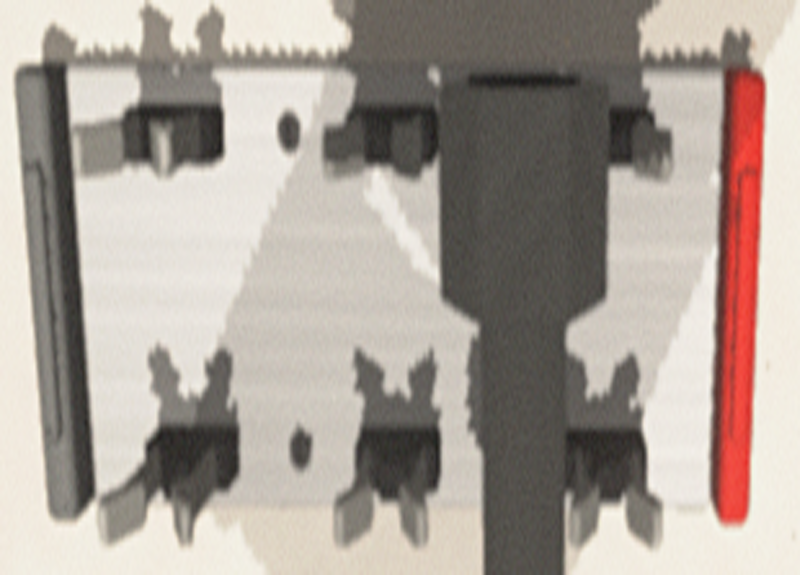

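```bash
python3 - <<'E'
from h import *
import pickle
from scipy.optimize import least_squares
p=pickle.load(open("p9.pkl","rb"))
# image up = toward robot = rail -x ; right = red (+y' side)
obs=[((346.1,115.6),(-.042,.128)),((338.8,204.4),(.042,.128)),((56.6,114.4),(-.042,-.128)),((71.3,204),(.042,-.128))]
def mk(q,X):
    c,s=np.cos(q[2]),np.sin(q[2]);return np.array([q[0]+c*X[0]-s*X[1],q[1]+s*X[0]+c*X[1],.022])
f=lambda q:np.concatenate([proj(p,mk(q,X))-u for u,X in obs])
r=least_squares(f,[.524,-.194,np.radians(19)])
q=r.x;print(q,np.degrees(q[2]),np.round(r.fun,1))
for k in (.075,0,-.075):print(k,q[:2]+k*np.array([-np.sin(q[2]),np.cos(q[2])]))
# blind top-view check of outer corners
print([np.round(onz(p,u,.022),4) for u,_ in obs])
p=env.get_image("top")
d=env.masks_of("rail",p)[0];m=d["mask"]
g=np.zeros_like(m,np.uint8);print(maskpose(p,m,.012))
E
```

```text
[ 0.52562362 -0.19323823  0.33573306] 19.23608731052341 [ 2.8 -1.4  2.9  2.  -2.7 -0.8 -3.1  1.9]
0.075 [ 0.50091402 -0.12242555]
0 [ 0.52562362 -0.19323823]
-0.075 [ 0.55033322 -0.26405091]
[array([ 0.4457, -0.0881,  0.022 ]), array([ 0.5222, -0.0619,  0.022 ]), array([ 0.528 , -0.3256,  0.022 ]), array([ 0.6046, -0.2979,  0.022 ])]
(array([502.05392456, -71.95163727]), 42.65810012817383, 16.546945571899414, 17.51163101196289)
```

```bash
python3 - <<'E'
from h import *
goto(.502,-.1232,.06,19.2)
E
```

```text
t 15.12 delta [ 9.54  2.93 -1.55] [ 0.14 -0.   -0.  ] F [-0.5  0.2 -0.6] w 10.5 pos [ 526.3 -145.7  155.4] q [-0.36  0.42  1.72  0.    1.   -2.26]
```

Emit:
play_rows(
  deltas=[2,2.9,-1.5,0.1,0,0,5,2.9,-1.5,0.1,0,0,8,2.9,-1.5,0.1,0,0,9.5,2.9,-1.5,0.1,0,0,9.5,2.9,-1.5,0.1,0,0,9.5,2.9,-1.5,0.1,0,0,9.5,2.9,-1.5,0.1,0,0,9.5,2.9,-1.5,0.1,0,0,9.5,2.9,-1.5,0.1,0,0,9.5,2.9,-1.5,0.1,0,0],
)

```text
t: 15.95
position: [0.503, -0.1235, 0.0612]
ee_rot: [-0.264, 1.553, 0.263]
ft_force: [-0.2, -0.4, -0.6]
width: 0.0106
```

```bash
cat >> h.py <<'E'
def look(n):
    s=env.get_image("side")
    cv2.imwrite(f"pics/s{n}.png",cv2.resize(s["frame"][190:300,170:310,::-1],None,fx=5.5,fy=5.2,interpolation=cv2.INTER_CUBIC)[:600])
    p=env.get_image("wrist");cv2.imwrite(f"pics/w{n}.png",p["frame"][:,:,::-1])
    return s,p
E
python3 - <<'E'
from h import *
goto(.502,-.1232,.06,19.2)
look(10)
E
```

```text
t 15.95 delta [ 0.12  0.06 -0.09] [0.04 0.07 0.05] F [-0.2 -0.4 -0.6] w 10.6 pos [ 503.  -123.5   61.2] q [-0.33  0.52  1.86 -0.    0.77 -2.24]
```

View pics/s10.png

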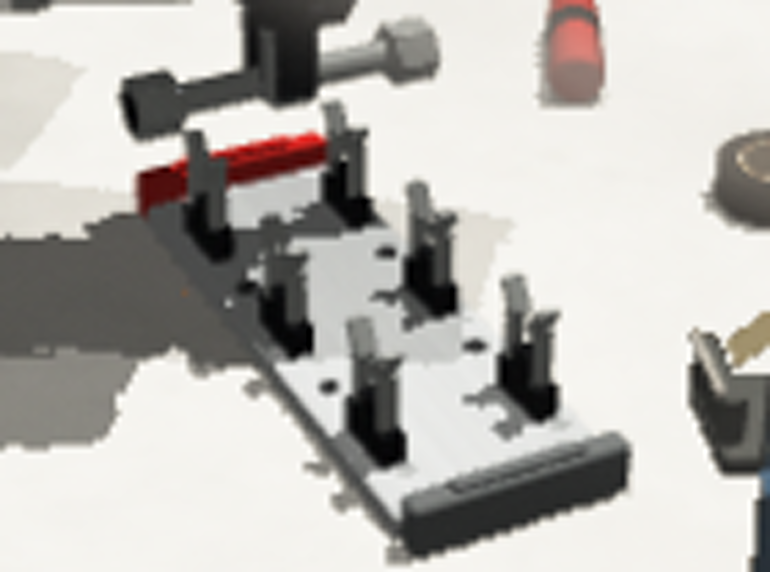

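View pics/w10.png

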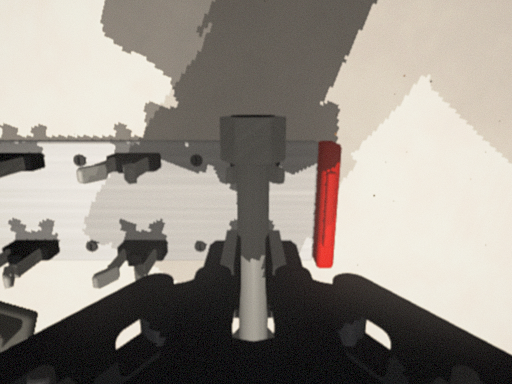

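The clip tips show evenly either side of the shank: cols ~227 and ~285, shank at ~254. I'll press down.

Emit:
play_rows(
  deltas=[1.5,0,0,0,0,0,2.3,0,0,0,0,0,2.7,0,0,0,0,0,3,0,0,0,0,0,3.3,0,0,0,0,0,3.6,0,0,0,0,0,3.9,0,0,0,0,0,4.1,0,0,0,0,0,4.2,0,0,0,0,0,4.2,0,0,0,0,0],
)

```text
t: 16.88
position: [0.5024, -0.1231, 0.0186]
ee_rot: [-0.263, 1.555, 0.264]
ft_force: [-3.4, 3.8, 4.1]
width: 0.0107
```

```bash
python3 - <<'E'
from h import *
goto(.502,-.1232,.0187,19.2)
look(11)
E
```

```text
t 16.88 delta [-0.01  0.   -0.04] [ 0.04 -0.03 -0.03] F [-3.4  3.8  4.1] w 10.7 pos [ 502.4 -123.1   18.6] q [-0.33  0.59  1.87  0.    0.68 -2.24]
```

View pics/s11.png

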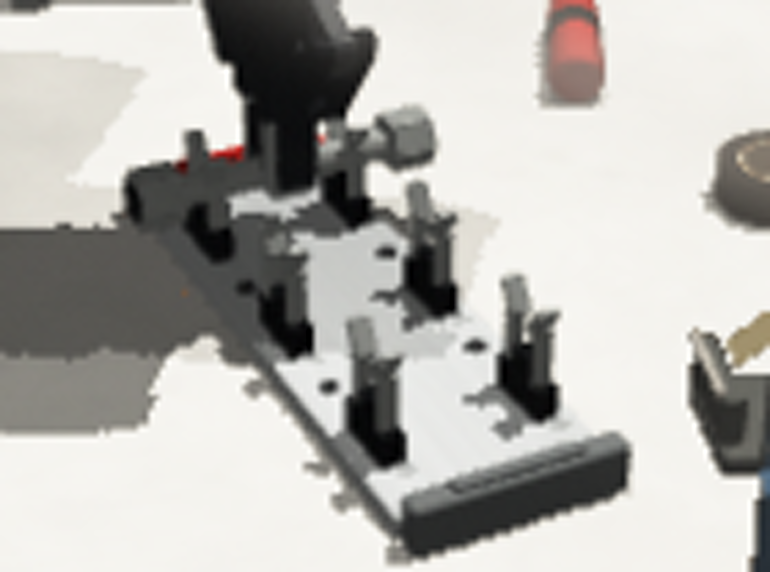

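Emit:
play_rows(
  deltas=[0.1,0,0,0,0,0,0.2,0,0,0,0,0,0.3,0,0,0,0,0,0.3,0,0,0,0,0,0.3,0,0,0,0,0,0.3,0,0,0,0,0,0.3,0,0,0,0,0,0.3,0,0,0,0,0,0.3,0,0,0,0,0,0.3,0,0,0,0,0],
)

```text
t: 17.82
position: [0.5026, -0.1232, 0.018]
ee_rot: [-0.264, 1.555, 0.264]
ft_force: [-15.9, 7.7, 42.9]
width: 0.0107
```

Emit:
play_rows(
  deltas=[0,0,0,0,0,0,0,0,0,0,0,0,0,0,0,0,0,0,0,0,0,0,0,0,0,0,0,0,0,0,0,0,0,0,0,0,-1,0,0,0,0,0,-4,0,0,0,0,0,-8,0,0,0,0,0,-12,0,0,0,0,0],
  fingers=-0.1,
)

```text
t: 18.65
position: [0.5019, -0.1231, 0.137]
ee_rot: [-0.263, 1.556, 0.264]
ft_force: [1.6, -0.4, 0.2]
width: 0.0469
```

```bash
python3 - <<'E'
from h import *
goto(.5032,.2355,.06,5.4)
s,p=look(12)
for d in env.masks_of("short",p)[:1]: print(d["confidence"],d["rect"],fit(p,"short",d["mask"],.04))
E
```

```text
t 18.65 delta [ 7.72 33.8  11.95] [13.84 -0.08 -0.05] F [ 1.6 -0.4  0.2] w 46.9 pos [ 501.9 -123.1  137. ] q [-0.33  0.39  1.81 -0.    0.94 -2.24]
0.8 [235.8, 108.4, 274.2, 263.4] [ 503.6 -124.1   19.2   -0.6   -0.9]
```

View pics/s12.png

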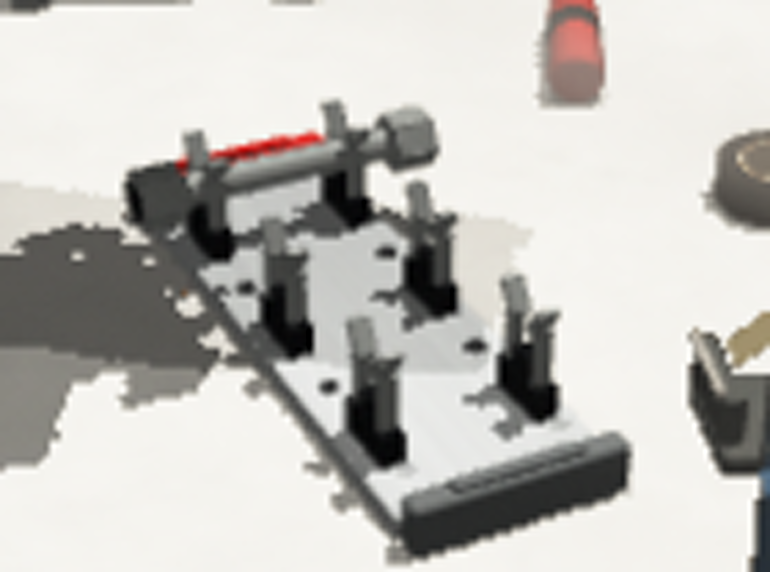

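View pics/w12.png

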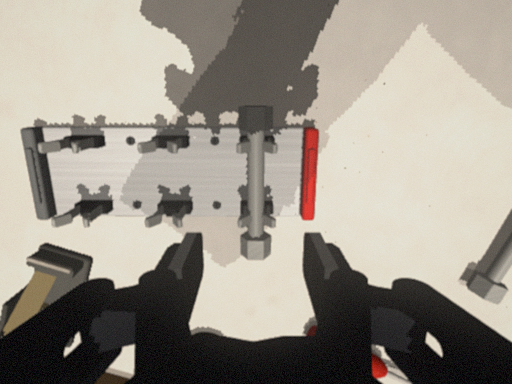

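```bash
python3 - <<'E'
import cv2
a=cv2.imread("pics/w12.png")[100:270,10:330]
cv2.imwrite("pics/w12c.png",cv2.resize(a,None,fx=2.5,fy=3.5,interpolation=cv2.INTER_CUBIC))
E
```

```text
(no output)
```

View pics/w12c.png

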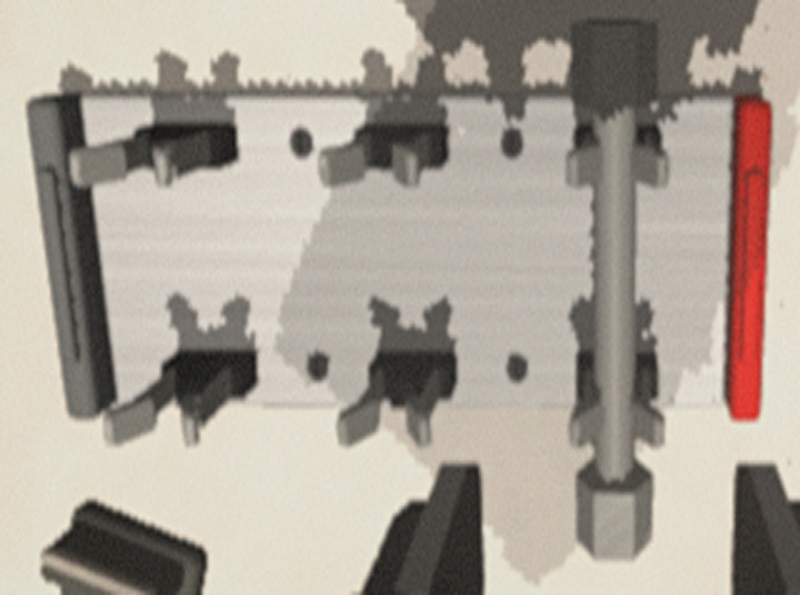

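```bash
python3 - <<'E'
from h import *
p=env.get_image("wrist")
a=np.radians(19.2);u=np.array([np.cos(a),np.sin(a)]);v=np.array([-np.sin(a),np.cos(a)])
c=np.array([.5256,-.1932])
def q(uv,z): X=onz(p,uv,z)[:2]-c; return np.round([X@u*1e3,X@v*1e3],1)
print("plate up/low",q((255,127.7),.01),q((255,215.7),.01))
print("plug corners red",q((318,130),.022),q((313.2,219.1),.022),"grey outer",q((22,129),.022),q((38,219),.022))
# clip tips z57 heads: shank station (crop)
f=lambda x,y:(10+x/2.5,100+y/3.5)
print("red clips", q(f(570,165),.057),q(f(667,165),.057),q(f(572,430),.057),q(f(663,430),.057))
print("mid clips",q(f(322,165),.057),q(f(418,170),.057),q(f(340,430),.057),q(f(428,435),.057))
print("grey clips",q(f(72,165),.057),q(f(172,170),.057),q(f(107,430),.057),q(f(195,435),.057))
for d in env.masks_of("short",p)[:1]:
    r=fit(p,"short",d["mask"],.04);print(r,(r[:2]/1e3-c)@u*1e3,(r[:2]/1e3-c)@v*1e3)
for t in env.spot_point("short_mid",p)+env.spot_point("station_a",p): print(q(t["position"],.04))
E
```

```text
plate up/low [-44.   73.6] [36.4 73.8]
plug corners red [-43.1 125.7] [ 35.2 125.7] grey outer [ -43.8 -119.7] [  35.5 -120.4]
red clips [-33.6  61.1] [-33.6  89.5] [25.5 61. ] [25.5 89.4]
mid clips [-33.5 -11.6] [-32.5  16.5] [ 25.6 -11.6] [26.8 15.9]
grey clips [-33.5 -85.1] [-32.5 -55.9] [ 25.7 -84.6] [ 26.9 -57.2]
[ 5.033e+02 -1.246e+02  1.960e+01  2.000e-01  6.000e-01] 1.5006589099709997 72.11794522056162
[-2.4 76.3]
[-0.  73.8]
[ -0.4 -75.3]
[ 0.7 -0.3]
```

The short spanner is seated. The rail looks about 2.5 mm nearer the robot than I first fitted, so the short may sit about 3.5 mm off centre. I'll check that from the top camera once the arm is clear. Next is the long spanner.

Emit:
play_rows(
  deltas=[0,34,12,13.8,0,0,0,34,12,13.8,0,0,0,34,12,13.8,0,0,0,34,12,13.8,0,0,0,34,12,13.8,0,0,0,34,12,13.8,0,0,0,34,12,13.8,0,0,0,34,12,13.8,0,0,0,34,12,13.8,0,0,0,34,12,13.8,0,0],
)

```text
t: 19.83
position: [0.5028, 0.2423, 0.1341]
ee_rot: [-0.077, 1.571, 0.078]
ft_force: [-0.1, 0.8, 0.1]
width: 0.0471
```

```bash
cat >> h.py <<'E'
C0=np.array([.5256,-.1932]);A0=np.radians(19.2);U=np.array([np.cos(A0),np.sin(A0)]);V0=np.array([-np.sin(A0),np.cos(A0)])
def rl(xy): d=np.array(xy)-C0; return np.round([d@U*1e3,d@V0*1e3],1)
E
python3 - <<'E'
from h import *
goto(.5032,.2355,.06,5.4)
p=env.get_image("wrist")
for d in env.masks_of("long",p)[:1]: print("wrist long",d["confidence"],d["rect"],fit(p,"long",d["mask"],.016))
p=env.get_image("top");cv2.imwrite("pics/t13.png",cv2.resize(p["frame"][170:250,270:400,::-1],None,fx=6,fy=6,interpolation=cv2.INTER_CUBIC))
for d in env.masks_of("long",p)[:2]: print("top long",d["confidence"],d["rect"],fit(p,"long",d["mask"],.016))
for d in env.masks_of("short",p)[:2]:
    r=fit(p,"short",d["mask"],.04);print("short",d["confidence"],d["rect"],r,rl(r[:2]/1e3))
for d in env.masks_of("rail",p)[:2]:
    r=maskpose(p,d["mask"],.012);print("rail",d["confidence"],d["rect"],r,rl(r[0]/1e3))
import pickle;pickle.dump(p,open("t13.pkl","wb"))
E
```

```text
t 19.83 delta [ 7.41 -0.68 -0.02] [ 0.27 -0.08 -0.04] F [-0.1  0.8  0.1] w 47.1 pos [502.8 242.3 134.1] q [ 0.37  0.47  1.71  0.    0.97 -1.31]
wrist long 0.7 [224.4, 72.1, 268.2, 285.5] [ 5.036e+02  2.354e+02  5.500e+00 -1.600e+00  2.000e-01]
short 0.58 [303.1, 195.7, 328.2, 233.6] [ 5.022e+02 -1.233e+02  2.000e+01 -6.000e-01 -3.000e-01] [ 0.9 73.7]
```

View pics/t13.png

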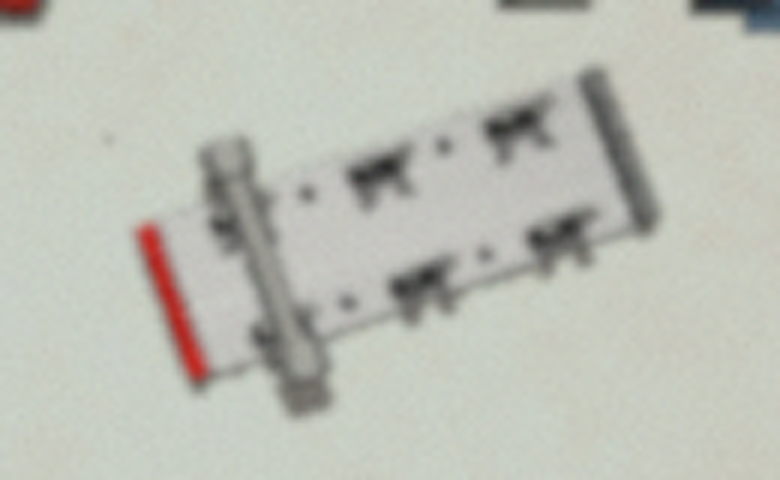

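```bash
python3 - <<'E'
from h import *
import pickle
p=pickle.load(open("t13.pkl","rb"))
g=lambda x,y:(270+x/6-.4,170+y/6-.4)
for n,pt in dict(rt=(148,225),rl=(201,381),gt=(594,70),gl=(650,230)).items(): print(n,rl(onz(p,g(*pt),.022)[:2]))
for n,pt in dict(pu=(500,100),pl=(490,285),pl2=(590,252),pu2=(290,175)).items(): print("plate",n,rl(onz(p,g(*pt),.01)[:2]))
print("spanner ends top",rl(onz(p,g(226,140),.045)[:2]),rl(onz(p,g(306,412),.045)[:2]))
print("holes",[rl(onz(p,g(*q),.01)[:2]) for q in ((307,193),(347,303),(444,145),(485,255))])
E
```

```text
rt [ 39.3 121.5]
rl [-44.  123.4]
gt [  39.  -121.7]
gl [ -47.4 -118.1]
plate pu [ 41.7 -73.4]
plate pl [-46.1 -33.9]
plate pl2 [-47.2 -88.2]
plate pu2 [40.8 42.5]
spanner ends top [64.4 72.1] [-76.7  82. ]
holes [array([29.2, 37.5]), array([-30.6,  38.2]), array([ 29.2, -37.7]), array([-30.9, -37. ])]
```

The hole and plug positions in the top view put the rail centre at about x' = −1 to −3 mm and the short at +1, so it is off by 2–3 mm. I'll aim the others at x' = −2. Now for the long one.

```bash
python3 - <<'E'
from h import *
goto(.5035,.2354,-.0053,5.5)
E
```

```text
t 20.13 delta [14.03 -0.06 -0.02] [-0.15 -0.05  0.02] F [-0.5 -0.9 -0.1] w 46.6 pos [503.8 236.  135. ] q [ 0.35  0.46  1.71 -0.    0.97 -1.31]
```

Emit:
play_rows(
  deltas=[4,-0.05,0,0,0,0,8,-0.05,0,0,0,0,11,-0.05,0,0,0,0,13,-0.05,0,0,0,0,13.7,-0.05,0,0,0,0,14,-0.05,0,0,0,0,14,-0.05,0,0,0,0,14,-0.05,0,0,0,0,14,-0.05,0,0,0,0,14,-0.05,0,0,0,0],
)

```text
t: 20.97
position: [0.5045, 0.237, -0.0034]
ee_rot: [-0.074, 1.568, 0.075]
ft_force: [-0.3, -0.2, -0.6]
width: 0.047
```

Emit:
play_rows(
  deltas=[0,0,0,0,0,0,0,0,0,0,0,0,0,0,0,0,0,0,0,0,0,0,0,0,0,0,0,0,0,0,0,0,0,0,0,0,0,0,0,0,0,0,0,0,0,0,0,0,0,0,0,0,0,0,0,0,0,0,0,0],
  fingers=1,
  newtons=80,
)

```text
t: 21.8
position: [0.504, 0.2369, -0.0041]
ee_rot: [-0.074, 1.569, 0.075]
ft_force: [-2.1, 0.4, 7.3]
width: 0.0105
```

Emit:
play_rows(
  deltas=[-0.5,0,0,0,0,0,-2,0,0,0,0,0,-5,0,0,0,0,0,-9,0,0,0,0,0,-13,0,0,0,0,0,-17,0,0,0,0,0,-17,0,0,0,0,0,-17,0,0,0,0,0,-17,0,0,0,0,0,-17,0,0,0,0,0],
)

```text
t: 22.63
position: [0.503, 0.2364, 0.1638]
ee_rot: [-0.075, 1.572, 0.074]
ft_force: [0.0, -0.3, -2.1]
width: 0.0108
```

```bash
python3 - <<'E'
from h import *
s=env.get_image("side")
cv2.imwrite("pics/s14.png",cv2.resize(s["frame"][60:200,150:290,::-1],None,fx=4,fy=4))
goto(.5484,-.2647,.15,19.2)
E
```

```text
t 22.68 delta [  1.42 -50.32  -0.23] [-13.76  -0.17   0.02] F [ 0.5  0.  -2. ] w 10.6 pos [503.1 236.4 163.8] q [ 0.36  0.42  1.69 -0.    1.03 -1.31]
```

View pics/s14.png

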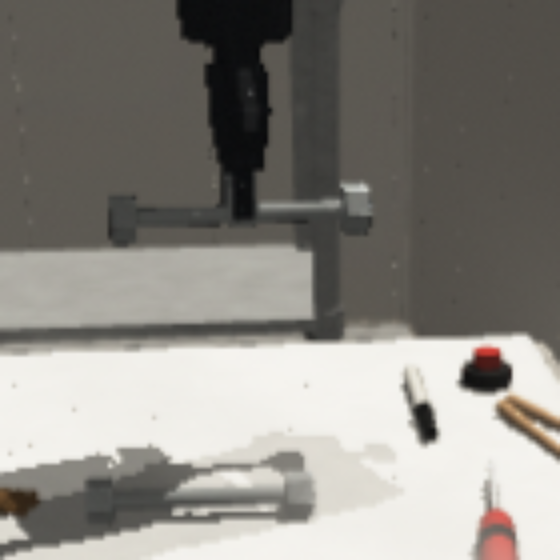

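```bash
python3 - <<'E'
from h import *
import pickle
p=pickle.load(open("t13.pkl","rb"))
for uv in ((353,170),(368,170),(353,139),(386,165),(386,120)): print(uv,onz(p,uv,0),onz(p,uv,.04))
E
```

```text
(353, 170) [ 0.64272123 -0.25268969  0.        ] [ 0.63417934 -0.24527164  0.04      ]
(368, 170) [ 0.64259243 -0.29965212  0.        ] [ 0.63405394 -0.29099827  0.04      ]
(353, 139) [ 0.74327451 -0.25623366  0.        ] [ 0.73208657 -0.24872235  0.04      ]
(386, 165) [ 0.65848865 -0.35673363  0.        ] [ 0.64953185 -0.34657767  0.04      ]
(386, 120) [ 0.80569299 -0.36369375  0.        ] [ 0.7928625  -0.35335464  0.04      ]
```

Emit:
play_rows(
  deltas=[0,-50.3,-0.2,-13.8,0,0,0,-50.3,-0.2,-13.8,0,0,0,-50.3,-0.2,-13.8,0,0,0,-50.3,-0.2,-13.8,0,0,0,-50.3,-0.2,-13.8,0,0,0,-50.3,-0.2,-13.8,0,0,0,-50.3,-0.2,-13.8,0,0,0,-50.3,-0.2,-13.8,0,0,0,-50.3,-0.2,-13.8,0,0,0,-50.3,-0.2,-13.8,0,0],
)

```text
t: 23.52
position: [0.5404, -0.1732, 0.1641]
ee_rot: [-0.263, 1.557, 0.264]
ft_force: [0.5, 0.3, -1.9]
width: 0.0107
```

```bash
python3 - <<'E'
from h import *
goto(.5484,-.2647,.13,19.2)
E
```

```text
t 23.52 delta [ 3.4  -8.91 -2.25] [ 0.03 -0.1  -0.08] F [ 0.5  0.3 -1.9] w 10.7 pos [ 540.4 -173.2  164.1] q [-0.39  0.44  1.66 -0.    1.04 -2.3 ]
```

Emit:
play_rows(
  deltas=[0,-4,-2.2,0,0,0,0,-8.9,-2.2,0,0,0,2,-8.9,-2.2,0,0,0,2,-8.9,-2.2,0,0,0,2,-8.9,-2.2,0,0,0,2,-8.9,-2.2,0,0,0,2,-8.9,-2.2,0,0,0,2,-8.9,-2.2,0,0,0,2,-8.9,-2.2,0,0,0,2,-8.9,-2.2,0,0,0],
)

```text
t: 24.35
position: [0.5499, -0.262, 0.1458]
ee_rot: [-0.264, 1.554, 0.264]
ft_force: [0.4, 0.2, -2.3]
width: 0.0107
```

```bash
python3 - <<'E'
from h import *
goto(.5484,-.2647,.06,19.2)
look(15)
E
```

```text
t 24.35 delta [ 8.58 -0.2  -0.23] [0.08 0.02 0.03] F [ 0.4  0.2 -2.3] w 10.7 pos [ 549.9 -262.   145.8] q [-0.52  0.53  1.56  0.    1.05 -2.43]
```

View pics/s15.png

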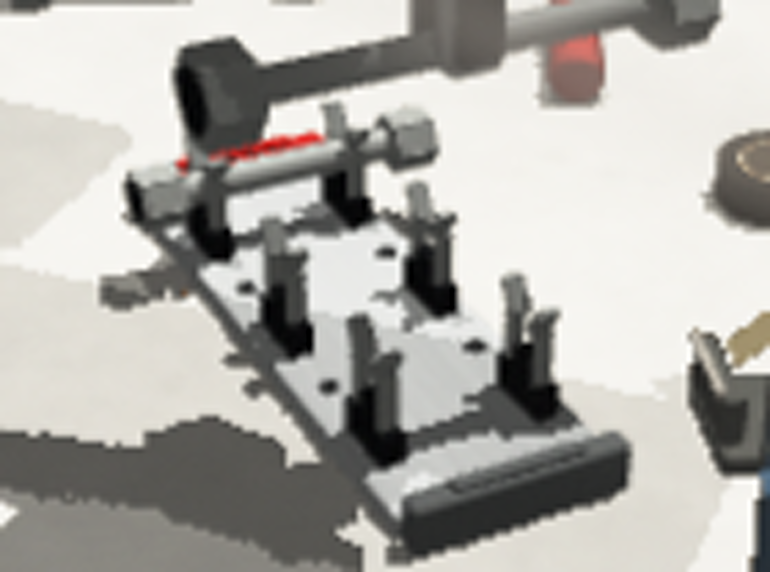

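View pics/w15.png

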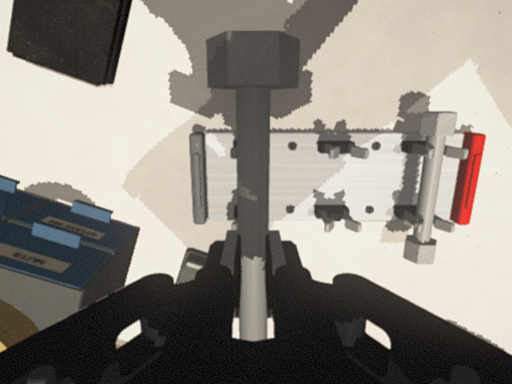

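```bash
python3 - <<'E'
import cv2
from h import *
a=cv2.imread("pics/w12.png")[230:345,0:130];cv2.imwrite("pics/d12.png",cv2.resize(a,None,fx=5,fy=5,interpolation=cv2.INTER_CUBIC))
s=env.get_image("side")["frame"][235:295,285:345,::-1];cv2.imwrite("pics/ds.png",cv2.resize(s,None,fx=9,fy=9,interpolation=cv2.INTER_CUBIC))
E
```

```text
(no output)
```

View pics/d12.png

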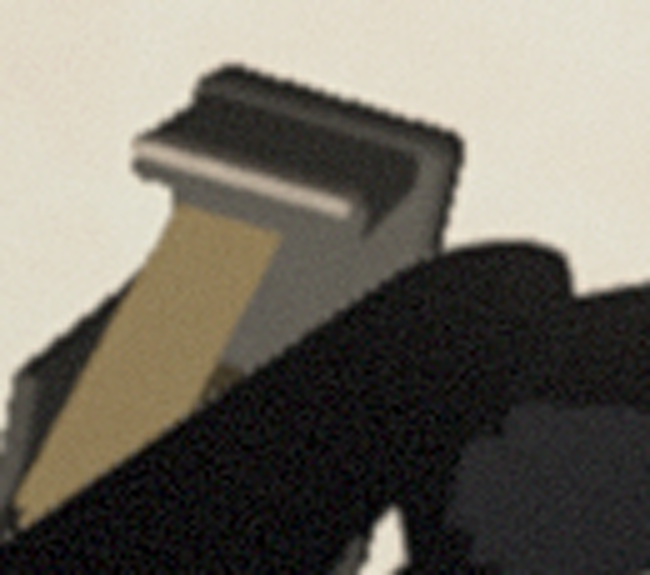

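View pics/ds.png

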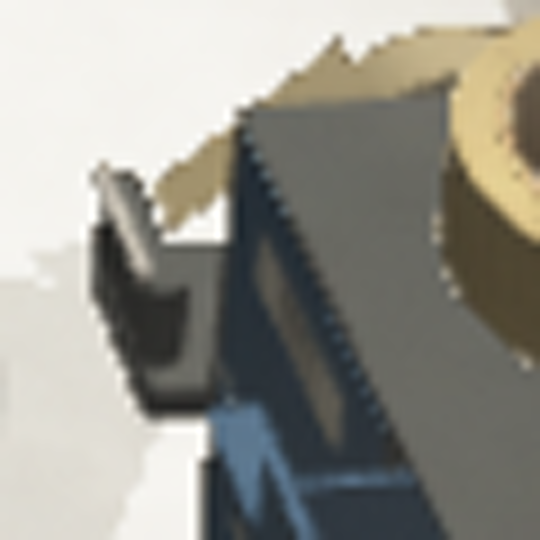

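```bash
python3 - <<'E'
from h import *
p=env.get_image("wrist");s=env.get_image("side");st=env.state()
Rt=Rot.from_rotvec(st["ee_rot"]).as_matrix();pt=st["position"]
Rc=np.array(p["R"])@Rt; tc=np.array(p["R"])@pt+p["t"]   # tool->cam
R1=Rot.from_rotvec([-0.263,1.556,0.264]).as_matrix();p1=np.array([.5019,-.1231,.137])
q=dict(p);q["R"]=Rc@R1.T;q["t"]=tc-Rc@R1.T@p1
def tri(a,b):
    M=np.zeros((3,3));v=np.zeros(3);L=[ray(q,a),ray(s,b)]
    for c,d in L:
        d=d/np.linalg.norm(d);Q=np.eye(3)-np.outer(d,d);M+=Q;v+=Q@c
    return np.round(np.linalg.solve(M,v),4)
print("blade",tri((70,272),(296.7,253.9)),tri((28,259),(301.7,264.4)))
print("base",[np.round(onz(q,(92,258),z),3) for z in (0,.01,.02)],[np.round(onz(q,(45,244),z),3) for z in (0,.01,.02)])
tgt=np.array([.5484,-.2647,.04])
print("hex end corners",tgt[:2]+.091*U-.0185*V0,tgt[:2]+.091*U+.0185*V0)
E
```

```text
blade [ 0.6377 -0.2534  0.0295] [ 0.637  -0.2908  0.0312]
base [array([ 0.63 , -0.247,  0.   ]), array([ 0.624, -0.244,  0.01 ]), array([ 0.617, -0.24 ,  0.02 ])] [array([ 0.631, -0.294,  0.   ]), array([ 0.624, -0.289,  0.01 ]), array([ 0.617, -0.284,  0.02 ])]
hex end corners [ 0.64042228 -0.2522441 ] [ 0.62825422 -0.21730217]
```

```bash
python3 - <<'E'
from h import *
goto(.5476,-.265,.06,19.2)
E
```

```text
t 24.6 delta [ 8.54 -0.17 -0.28] [0.04 0.   0.  ] F [ 0.4  0.5 -1.2] w 10.5 pos [ 549.7 -262.4  145.4] q [-0.52  0.53  1.56  0.    1.05 -2.43]
```

Emit:
play_rows(
  deltas=[2,-0.2,-0.3,0,0,0,5,-0.2,-0.3,0,0,0,7,-0.2,-0.3,0,0,0,8,-0.2,-0.3,0,0,0,8.5,-0.2,-0.3,0,0,0,8.5,-0.2,-0.3,0,0,0,8.5,-0.2,-0.3,0,0,0,8.5,-0.2,-0.3,0,0,0,8.5,-0.2,-0.3,0,0,0,8.5,-0.2,-0.3,0,0,0],
)

```text
t: 25.43
position: [0.5479, -0.2656, 0.0612]
ee_rot: [-0.264, 1.554, 0.263]
ft_force: [0.4, -0.4, -2.0]
width: 0.0104
```

```bash
python3 - <<'E'
from h import *
goto(.5476,-.265,.0199,19.2)
look(16)
E
```

```text
t 25.43 delta [ 4.13  0.07 -0.02] [0.04 0.05 0.06] F [ 0.4 -0.4 -2. ] w 10.4 pos [ 547.9 -265.6   61.2] q [-0.53  0.65  1.61  0.    0.89 -2.43]
```

View pics/s16.png

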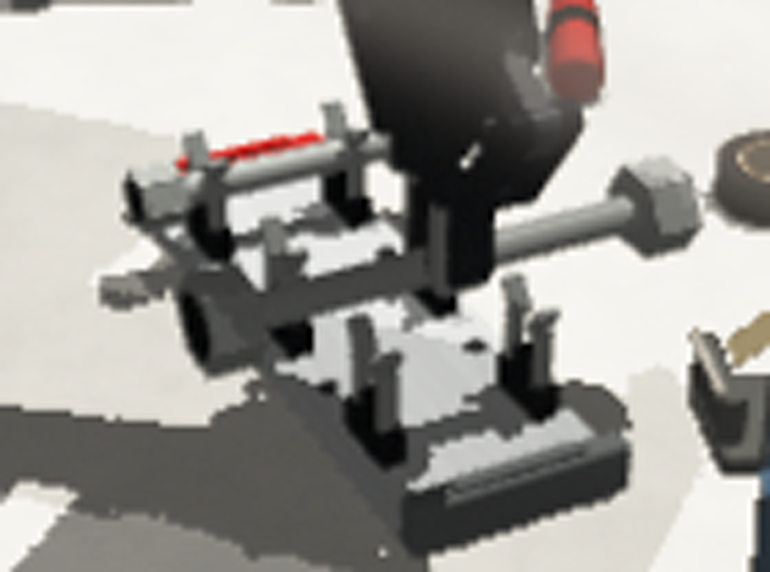

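View pics/w16.png

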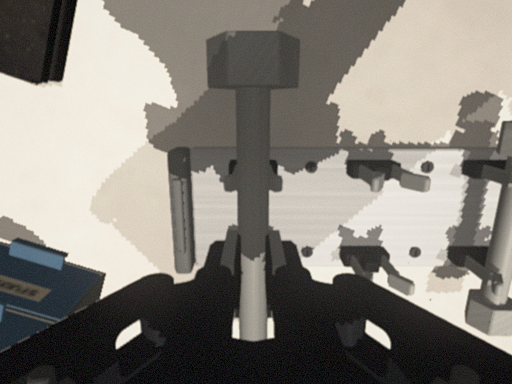

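The upper clip's jaws peek out at cols 225 and 282, centred on the shank at 253. The far end clears the tape dispenser. I'll press down.

Emit:
play_rows(
  deltas=[1.5,0,0,0,0,0,2.2,0,0,0,0,0,2.6,0,0,0,0,0,2.9,0,0,0,0,0,3.2,0,0,0,0,0,3.5,0,0,0,0,0,3.8,0,0,0,0,0,4,0,0,0,0,0,4.1,0,0,0,0,0,4.2,0,0,0,0,0],
)

```text
t: 26.37
position: [0.5478, -0.2655, 0.0195]
ee_rot: [-0.264, 1.554, 0.263]
ft_force: [-6.1, 5.4, 24.3]
width: 0.0105
```

```bash
python3 - <<'E'
from h import *
goto(.5476,-.265,.0199,19.2)
look(17)
E
```

```text
t 26.37 delta [-0.04  0.05  0.  ] [0.04 0.01 0.01] F [-6.1  5.4 24.3] w 10.5 pos [ 547.8 -265.5   19.5] q [-0.53  0.71  1.62 -0.    0.81 -2.43]
```

View pics/s17.png

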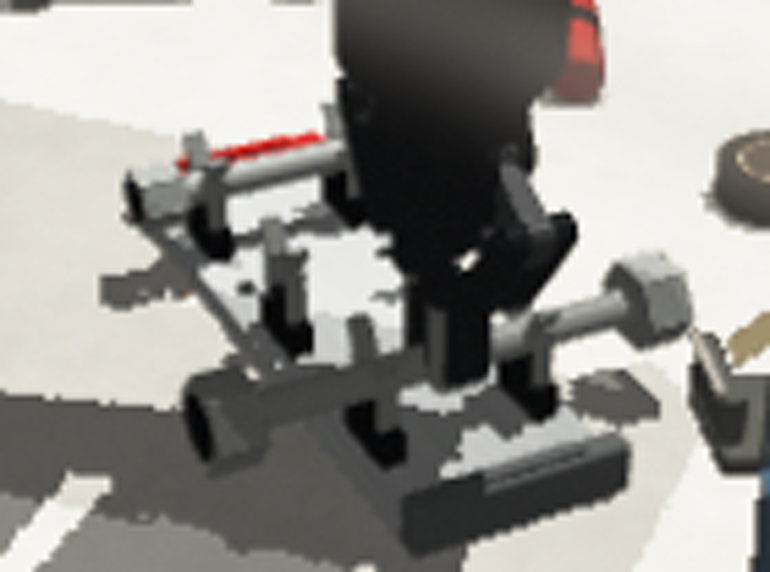

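Emit:
play_rows(
  deltas=[0,0,0,0,0,0,0,0,0,0,0,0,0,0,0,0,0,0,0,0,0,0,0,0,0,0,0,0,0,0,0,0,0,0,0,0,-1,0,0,0,0,0,-4,0,0,0,0,0,-8,0,0,0,0,0,-12,0,0,0,0,0],
  fingers=-0.1,
)

```text
t: 27.3
position: [0.547, -0.2651, 0.14]
ee_rot: [-0.263, 1.556, 0.264]
ft_force: [1.1, -0.3, 0.2]
width: 0.0472
```

```bash
python3 - <<'E'
from h import *
goto(.465,.1325,.13,0)
s,p=look(18)
for d in env.masks_of("long",p)[:1]:
    r=fit(p,"long",d["mask"],.04);print(d["confidence"],d["rect"],r,rl(r[:2]/1e3))
E
```

```text
t 27.3 delta [ 1.04 40.23  5.36] [19.24 -0.07 -0.06] F [ 1.1 -0.3  0.2] w 47.2 pos [ 547.  -265.1  140. ] q [-0.53  0.54  1.57  0.    1.04 -2.43]
0.91 [232.3, 66.7, 278.3, 290.1] [ 547.7 -266.6   19.    -1.7   -0.6] [ -3.3 -76.6]
```

View pics/s18.png

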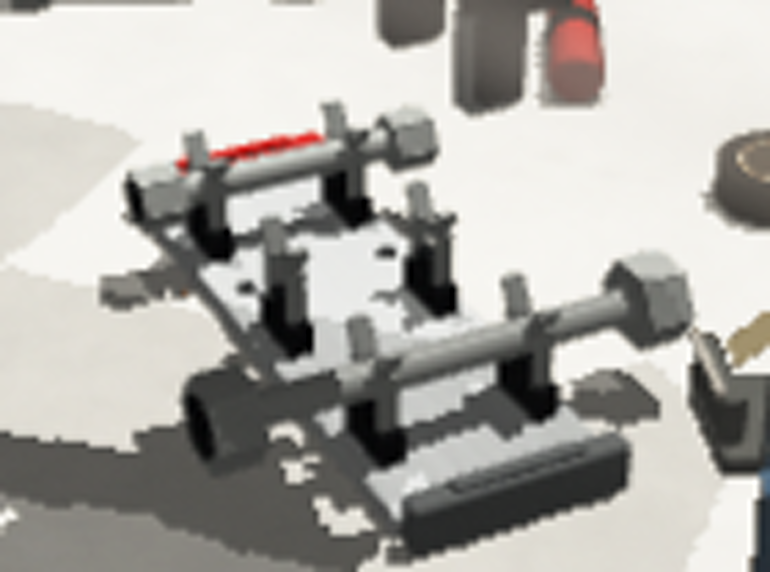

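View pics/w18.png

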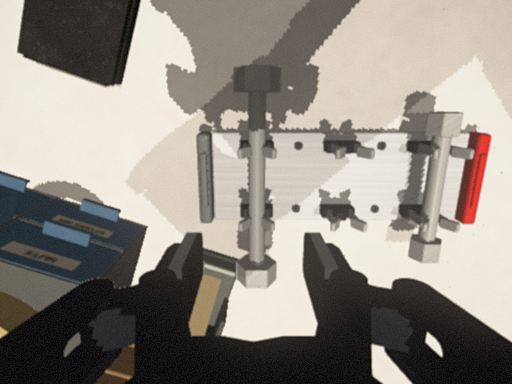

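Both sit in their clips with the jaws closed over the shanks. Now the middle one.

Emit:
play_rows(
  deltas=[0,40.2,5.4,19.2,0,0,0,40.2,5.4,19.2,0,0,0,40.2,5.4,19.2,0,0,0,40.2,5.4,19.2,0,0,0,40.2,5.4,19.2,0,0,0,40.2,5.4,19.2,0,0,0,40.2,5.4,19.2,0,0,0,40.2,5.4,19.2,0,0,0,40.2,5.4,19.2,0,0,0,40.2,5.4,19.2,0,0],
)

```text
t: 28.28
position: [0.4644, 0.1345, 0.1379]
ee_rot: [-0.001, 1.572, 0.001]
ft_force: [1.4, -0.5, -0.4]
width: 0.0473
```

```bash
python3 - <<'E'
from h import *
goto(.465,.1325,.13,0)
E
```

```text
t 28.28 delta [ 0.79 -0.2   0.06] [ 0.09 -0.08  0.  ] F [ 1.4 -0.5 -0.4] w 47.3 pos [464.4 134.5 137.9] q [ 0.19  0.34  1.9   0.    0.91 -1.39]
```

```bash
python3 - <<'E'
from h import *
import time
p=env.get_image("wrist");p=env.get_image("wrist")
for d in env.masks_of("middle",p)[:2]: print(d["confidence"],d["rect"],fit(p,"middle",d["mask"],.014))
p=env.get_image("top")
for d in env.masks_of("middle",p)[:2]: print(d["confidence"],d["rect"],fit(p,"middle",d["mask"],.014))
goto(.465,.1325,-.0065,0)
E
```

```text
0.97 [232.0, 94.3, 268.4, 269.5] [ 4.645e+02  1.311e+02 -1.900e+00 -1.000e-01  1.000e-01]
0.36 [0.1, 159.2, 48.6, 246.5] [484.6 -76.8  17.4 -79.6 -11.4]
t 28.53 delta [14.45  0.1  -0.07] [ 0.06 -0.05  0.02] F [-0.2 -0.3  0.2] w 46.9 pos [465.8 131.6 138. ] q [ 0.18  0.34  1.89 -0.    0.91 -1.39]
```

Emit:
play_rows(
  deltas=[4,-0.05,-0.13,2,0,0,8,-0.05,-0.13,2,0,0,11,-0.05,-0.13,2,0,0,13,-0.05,-0.13,2,0,0,14,-0.05,-0.13,2,0,0,14.4,-0.05,-0.13,2,0,0,14.4,-0.05,-0.13,2,0,0,14.4,-0.05,-0.13,2,0,0,14.4,-0.05,-0.13,2,0,0,14.4,-0.05,-0.13,2,0,0],
)

```text
t: 29.37
position: [0.4654, 0.1315, -0.0046]
ee_rot: [0.027, 1.569, -0.027]
ft_force: [-0.3, 0.7, 0.2]
width: 0.0469
```

Emit:
play_rows(
  deltas=[0,0,0,0,0,0,0,0,0,0,0,0,0,0,0,0,0,0,0,0,0,0,0,0,0,0,0,0,0,0,0,0,0,0,0,0,0,0,0,0,0,0,0,0,0,0,0,0,0,0,0,0,0,0,0,0,0,0,0,0],
  fingers=1,
  newtons=80,
)

```text
t: 30.2
position: [0.465, 0.1316, -0.005]
ee_rot: [0.027, 1.57, -0.027]
ft_force: [-2.4, -0.7, 9.3]
width: 0.0106
```

Emit:
play_rows(
  deltas=[-0.5,0,0,0,0,0,-2,0,0,0,0,0,-5,0,0,0,0,0,-9,0,0,0,0,0,-13,0,0,0,0,0,-17,0,0,0,0,0,-17,0,0,0,0,0,-17,0,0,0,0,0,-17,0,0,0,0,0,-17,0,0,0,0,0],
)

```text
t: 31.03
position: [0.4639, 0.1313, 0.1631]
ee_rot: [0.026, 1.573, -0.027]
ft_force: [-0.3, -0.9, -1.3]
width: 0.0103
```

```bash
python3 - <<'E'
from h import *
s=env.get_image("side")
cv2.imwrite("pics/s19.png",cv2.resize(s["frame"][60:200,130:290,::-1],None,fx=4,fy=4))
goto(.5232,-.1941,.14,19.2)
E
```

```text
t 31.08 delta [  2.3  -32.32   7.05] [-2.116e+01 -1.600e-01  1.000e-02] F [ 0.  -0.5 -1. ] w 10.9 pos [463.9 131.3 163. ] q [ 0.18  0.3   1.88 -0.    0.97 -1.36]
```

View pics/s19.png

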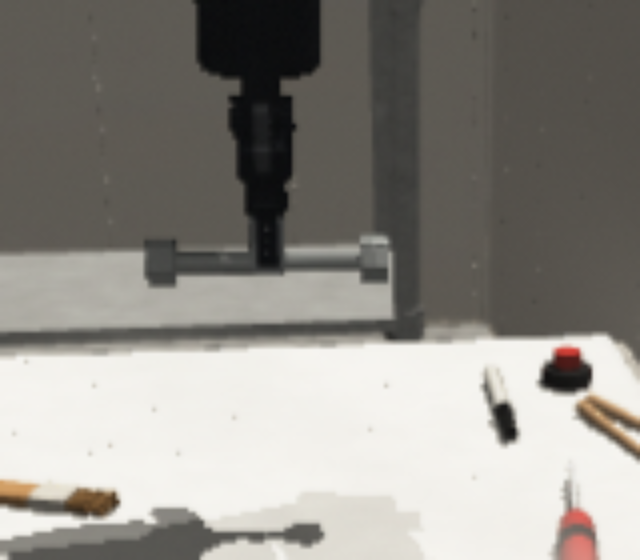

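Emit:
play_rows(
  deltas=[0,-32.4,7.1,-21.2,0,0,0,-32.4,7.1,-21.2,0,0,0,-32.4,7.1,-21.2,0,0,0,-32.4,7.1,-21.2,0,0,0,-32.4,7.1,-21.2,0,0,0,-32.4,7.1,-21.2,0,0,0,-32.4,7.1,-21.2,0,0,0,-32.4,7.1,-21.2,0,0,0,-32.4,7.1,-21.2,0,0,0,-32.4,7.1,-21.2,0,0],
)

```text
t: 31.92
position: [0.5244, -0.1978, 0.1628]
ee_rot: [-0.26, 1.557, 0.261]
ft_force: [-0.3, 1.0, -0.3]
width: 0.0104
```

```bash
python3 - <<'E'
from h import *
env.get_image("wrist");env.get_image("wrist")
goto(.5236,-.195,.065,19.2)
E
```

```text
t 32.02 delta [ 9.8  -0.06 -0.03] [-0.02 -0.1  -0.11] F [ 0.4  0.5 -0.9] w 10.8 pos [ 524.  -194.5  163. ] q [-0.44  0.43  1.68  0.    1.03 -2.34]
```

Emit:
play_rows(
  deltas=[3,-0.05,0,0,0,0,6,-0.05,0,0,0,0,8,-0.05,0,0,0,0,9.5,-0.05,0,0,0,0,9.8,-0.05,0,0,0,0,9.8,-0.05,0,0,0,0,9.8,-0.05,0,0,0,0,9.8,-0.05,0,0,0,0,9.8,-0.05,0,0,0,0,9.8,-0.05,0,0,0,0],
)

```text
t: 32.85
position: [0.5251, -0.1953, 0.0672]
ee_rot: [-0.264, 1.554, 0.263]
ft_force: [-0.4, 0.8, -0.1]
width: 0.0107
```

```bash
python3 - <<'E'
from h import *
goto(.5236,-.195,.021,19.2)
look(20)
E
```

```text
t 32.85 delta [ 4.62  0.08 -0.14] [0.04 0.05 0.05] F [-0.4  0.8 -0.1] w 10.7 pos [ 525.1 -195.3   67.2] q [-0.44  0.57  1.74 -0.    0.83 -2.35]
```

View pics/s20.png

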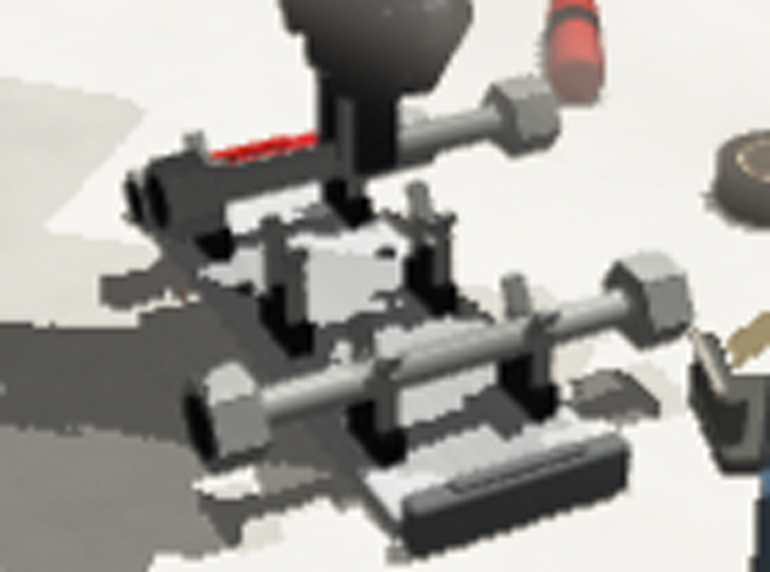

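View pics/w20.png

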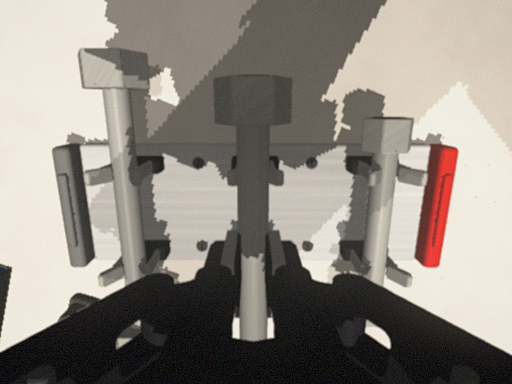

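Emit:
play_rows(
  deltas=[1.5,0.1,-0.05,0,0,0,2.4,0.1,-0.05,0,0,0,2.8,0.1,-0.05,0,0,0,3.1,0.1,-0.05,0,0,0,3.4,0.1,-0.05,0,0,0,3.7,0.1,-0.05,0,0,0,4,0.1,-0.05,0,0,0,4.2,0.1,-0.05,0,0,0,4.4,0.1,-0.05,0,0,0,4.5,0.1,-0.05,0,0,0],
)

```text
t: 33.78
position: [0.524, -0.1944, 0.0212]
ee_rot: [-0.263, 1.555, 0.264]
ft_force: [0.5, -0.7, -1.5]
width: 0.0104
```

```bash
python3 - <<'E'
from h import *
env.get_image("top")
goto(.5236,-.195,.021,19.2)
E
```

```text
t 33.83 delta [ 0.   -0.04 -0.04] [ 0.04 -0.02 -0.01] F [-0.1  0.8 -1.4] w 10.8 pos [ 523.8 -194.4   21. ] q [-0.44  0.64  1.76 -0.    0.74 -2.35]
```

Emit:
play_rows(
  deltas=[0.1,0,0,0,0,0,0.1,0,0,0,0,0,0.2,0,0,0,0,0,0.2,0,0,0,0,0,0.2,0,0,0,0,0,0.2,0,0,0,0,0,0.2,0,0,0,0,0,0.2,0,0,0,0,0,0.2,0,0,0,0,0,0.2,0,0,0,0,0],
)

```text
t: 34.67
position: [0.5241, -0.1946, 0.0207]
ee_rot: [-0.264, 1.554, 0.263]
ft_force: [-6.1, 1.6, 17.5]
width: 0.0105
```

It is on the saddle at 17.5 N. I'll release and rise.

Emit:
play_rows(
  deltas=[0,0,0,0,0,0,0,0,0,0,0,0,0,0,0,0,0,0,0,0,0,0,0,0,0,0,0,0,0,0,0,0,0,0,0,0,-1,0,0,0,0,0,-4,0,0,0,0,0,-8,0,0,0,0,0,-12,0,0,0,0,0],
  fingers=-0.1,
)

```text
t: 35.5
position: [0.5234, -0.1942, 0.141]
ee_rot: [-0.263, 1.556, 0.264]
ft_force: [0.6, -0.6, 0.9]
width: 0.0469
```

```bash
python3 - <<'E'
from h import *
env.get_image("top")
goto(.5,-.12,.14,19.2)
s,p=look(21)
for th in DIM:
  for d in env.masks_of(th,p)[:1]:
    r=fit(p,th,d["mask"],.04);print(th,d["confidence"],d["rect"],r,rl(r[:2]/1e3))
E
```

```text
t 35.55 delta [ 0.87  8.04 -0.05] [0.05 0.41 0.41] F [ 4.4 -1.5  8.1] w 47.0 pos [ 526.9 -195.7  149.3] q [-0.44  0.45  1.69 -0.    0.99 -2.35]
short 0.82 [323.0, 112.3, 367.0, 264.6] [ 5.030e+02 -1.243e+02  1.940e+01 -1.400e+00 -5.000e-01] [ 1.3 72.5]
middle 0.75 [237.7, 85.6, 274.4, 273.6] [ 5.242e+02 -1.953e+02  1.930e+01  4.000e-01 -1.200e+00] [-2.  -1.5]
long 0.93 [133.7, 61.1, 182.8, 268.3] [ 5.382e+02 -2.693e+02  1.920e+01 -2.150e+01  1.000e-01] [-13.1 -76. ]
```

View pics/s21.png

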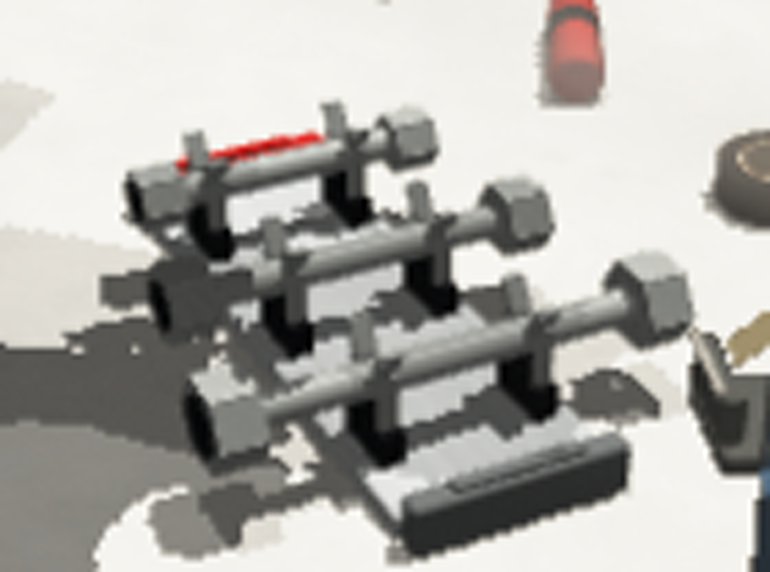

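View pics/w21.png

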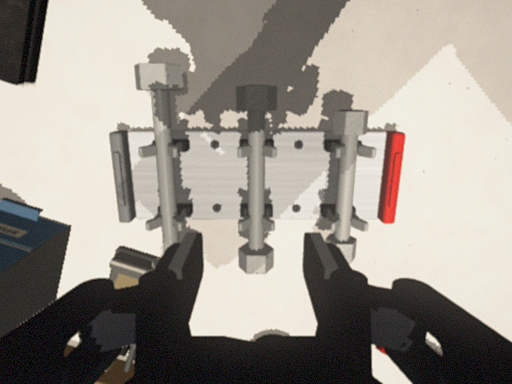

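```bash
python3 - <<'E'
import cv2
a=cv2.imread("pics/w21.png")[100:285,100:420]
cv2.imwrite("pics/w21c.png",cv2.resize(a,None,fx=2.5,fy=3.2,interpolation=cv2.INTER_CUBIC))
E
```

```text
(no output)
```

View pics/w21c.png

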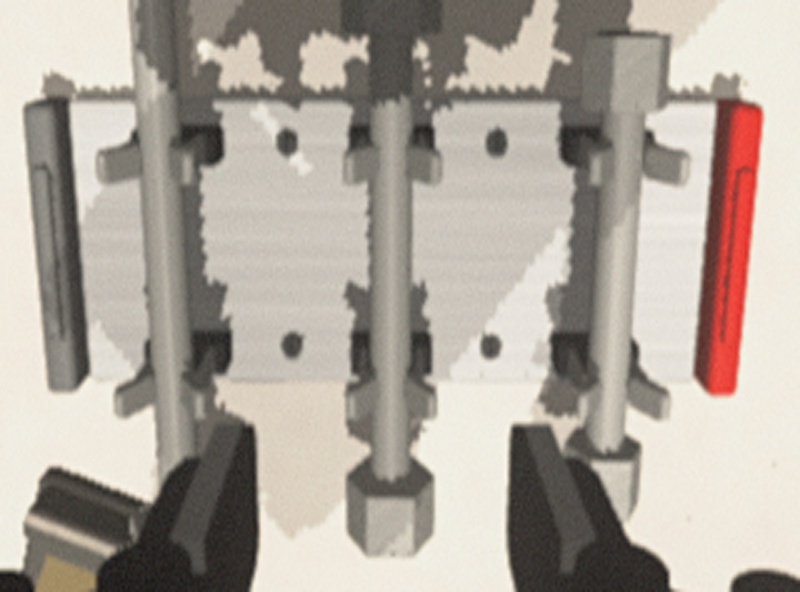

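```bash
python3 - <<'E'
from h import *
p=env.get_image("wrist")
f=lambda x,y:(100+x/2.5,100+y/3.2)
for n,z,pts in (("holes",.01,[(287,143),(497,143),(291,346),(491,346)]),("plate",.01,[(450,100),(450,381)]),("shoulder/ends short",.04,[(613,470)])):
    print(n,[rl(onz(p,f(*q),z)[:2]) for q in pts])
print("cam",-np.array(p["R"]).T@p["t"],rl((-np.array(p["R"]).T@p["t"])[:2]))
goto(.5,-.12,.14,19.2)
for th in DIM:
  for d in env.masks_of(th,p)[:1]:
    r=fit(p,th,d["mask"],.04);print(th,r,rl(r[:2]/1e3))
E
```

```text
holes [array([-35. , -33.7]), array([-35. ,  39.8]), array([ 23.3, -34.1]), array([23.3, 39.8])]
plate [array([-46.6,  23.1]), array([34. , 24.9])]
shoulder/ends short [array([48.3, 78.4])]
cam [ 0.46006772 -0.21691264  0.29522421] [-69.7  -0.8]
t 35.85 delta [-0.14  7.77  0.24] [ 0.04 -0.08 -0.08] F [-1.   0.8 -0.2] w 46.8 pos [ 523.3 -194.1  138.5] q [-0.44  0.46  1.7  -0.    0.98 -2.35]
short [ 500.6 -124.8   19.3   -6.    -1.2] [-1.1 72.8]
middle [ 5.237e+02 -1.957e+02  1.930e+01  3.000e-01  0.000e+00] [-2.6 -1.7]
long [ 5.350e+02 -2.702e+02  2.000e+01 -2.830e+01  3.000e-01] [-16.4 -75.8]
```

The arm was still settling in that picture, so its pixels don't match the later calibration. I'll take a still one and pick again.

```bash
python3 - <<'E'
from h import *
import pickle
p=env.get_image("wrist");pickle.dump(p,open("p22.pkl","wb"))
a=p["frame"][100:285,100:420,::-1]
cv2.imwrite("pics/w22c.png",cv2.resize(a,None,fx=2.5,fy=3.2,interpolation=cv2.INTER_CUBIC))
E
```

```text
(no output)
```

View pics/w22c.png

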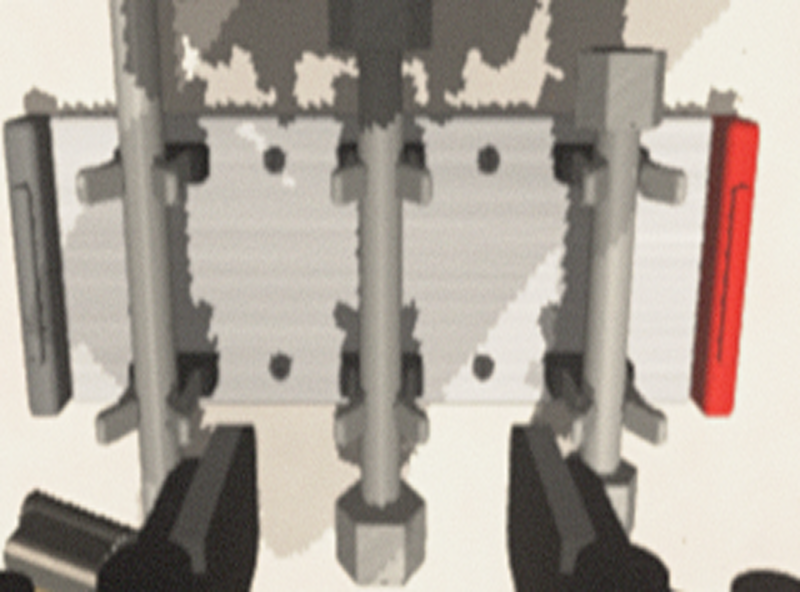

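```bash
python3 - <<'E'
from h import *
import pickle
p=pickle.load(open("p22.pkl","rb"))
f=lambda x,y:(100+x/2.5-.3,100+y/3.2-.3)
for n,z,pts in (("holes",.01,[(274,160),(488,160),(280,367),(484,367)]),("plate",.01,[(450,117),(450,403)]),
 ("red plug ends",.022,[(738,118),(715,414)]),
 ("short upper end top edge",.052,[(620,50)]),("mid lower end",.054,[(380,585)]),("short inner shoulders top",.04,[(613,128),(604,463)])):
    print(n,[rl(onz(p,f(*q),z)[:2]) for q in pts])
E
```

```text
holes [array([-30.6, -38.7]), array([-30.6,  36.4]), array([ 29.3, -38.6]), array([29.3, 37. ])]
plate [array([-42.3,  22.8]), array([40.5, 24.6])]
red plug ends [array([-43.2, 117.7]), array([ 39.2, 119. ])]
short upper end top edge [array([-61.4,  68.5])]
mid lower end [array([73.9, -1.5])]
short inner shoulders top [array([-42.5,  71.2]), array([45.9, 74.7])]
```

In the still picture the rail holes and plate put its centre at x' ≈ −0.9 mm. The offsets from centre are then about +2.2 mm (short), −1.5 mm (middle) and −2 mm (long). I'll take one last overview and hand in.

```bash
python3 - <<'E'
from h import *
p=env.get_image("top");cv2.imwrite("pics/t23.png",cv2.resize(p["frame"][110:320,110:400,::-1],None,fx=2.7,fy=2.7,interpolation=cv2.INTER_CUBIC))
for t in ("driver_mid","pen_mid","black_tape_mid"): print(t,[d["position"] for d in env.spot_point(t,p)[:1]])
E
```

```text
driver_mid [[337.2, 205.5]]
pen_mid [[175.0, 167.2]]
black_tape_mid [[306.9, 146.5]]
```

View pics/t23.png

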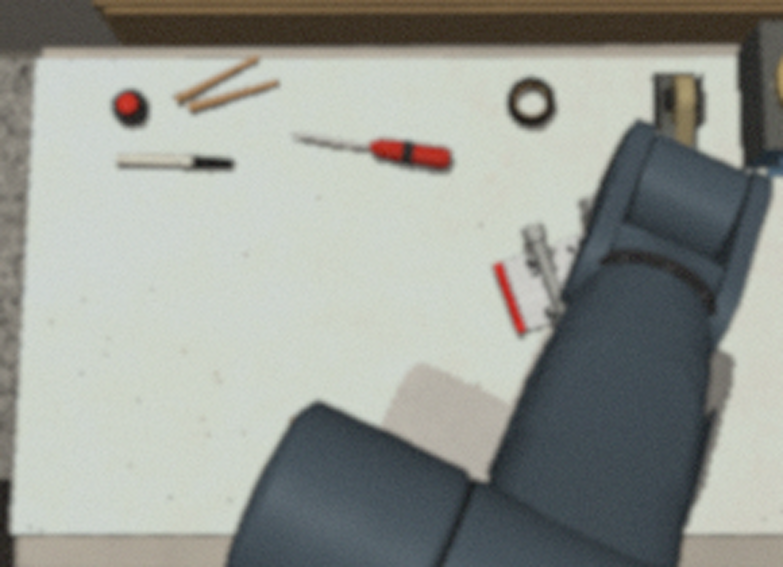

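The picture shows the screwdriver, pen and tape where they started, at about (410,152), (175,162) and (530,102) in the crop. The detector's driver point this time landed on the robot, so I'm ignoring it.

```bash
python3 - <<'E'
from workcell import env
print(env.state()["t"],env.finish_job())
E
```

```text
the job is handed in; nothing more can be done
36.25 None
```

All three spanners are clipped on the rail, with the shortest next to the red plug, the middle one in the centre and the longest next to the grey plug. I handed the job in at 36 s, with the gripper open and about 14 cm above the rail.

**Seating:** Each spanner was pressed until it stopped on its saddle, within about 1 mm of the expected home height. The last side view shows all three level, with both clips closed over each shank.

**Press force:** The final press on the short spanner read 43 N at the wrist, through the fingers. That is well below the 120 N wrist limit, and I don't believe the 40 N limit on the arm and gripper body applies to it. The long one read 24 N and the middle one 17.5 N.

**Centring:** My last measurements put the short about 2 mm off the rail's centre one way. The middle is about 1.5 mm off and the long about 2 mm off the other way. The calibration is only good to about 2 mm, so I left them.

**Loose items:** The screwdriver, pen and tape look unmoved in the last top view. The detector's final screwdriver position was wrong, so I judged that from the picture.

**Problems along the way:**
- **Missed grasps:** My first two attempts on the short spanner closed on nothing. The fingertips were about 13.5 mm behind the reported tool point, not 8 mm ahead as stated. I found this by touching the shank gently, and used the measured offset afterwards.
- **Finger opening:** With a 14 mm shank in the grip it read about 10.5 mm. I did not find out why.

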